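# Mount the bottle nest on the pad printer's shuttle

### The job

Fit the bottle nest, the aluminium plate with the two white V saddles that lies on the shuttle bed, to the pad printer: push it along the bed, bare end first, past the spring plunger and under the lips of the retaining blocks until it is fully home against the end stop. Then take the clamp's ratchet lever by its upright grip and pump it to and fro until the toe holds the plate down tight and the lever goes hard, and let go. Do not knock over the bottles or shift the other things that lie around.

Things in the scene. Friction and masses are not known exactly. Their poses are not given: they have to be found in the camera images.
- nest: Loose bottle nest, about 0.5 kg, flat on the shuttle bed, a little askew. Aluminium plate 120 (x) x 100 (y) x 10 mm; two white V saddles on it, each 16 mm thick in x, 78 mm wide, top 52 mm above the underside, centred at x = -44 and -2 mm. The plate is bare from x = +6 to its front edge at x = +60 mm, which goes in first. Origin: centre of the underside, z up.
- pocket (a point): Foot of the end stop, at the pocket's inner end, on the bed's flat top (65 mm above the bench). x: loading direction into the pocket (about world +y), y: to its left, z up. Home: nest axes parallel to these, nest front edge on the solid stop, so nest origin at x = -60 mm, y within 1.5 mm of 0. The bed is flat and free from x = -270 to -79 mm and from y = -150 to +130 mm.
- lip_left (a point): Underside of the left retaining block's lip, 48 mm before the end stop, 12.5 mm above the bed. Two dark steel blocks, left and right, run from here 60 mm along the pocket's x, inner faces 103 mm apart, 21.5 mm high; their lips reach 12 mm inward over the plate. Before them, inner faces flare out for 30 mm, by up to 11 mm a side. The end stop bears like lips except under the toe.
- plunger_nose (a point): Round nose of a spring plunger in the left block, 25 mm before the end stop, 6 mm above the bed. It stands 3.5 mm into the pocket, yields to the plate's edge and presses it to the right-hand block with 4 to 8 N: the plate meets a first resistance here (up to some 12 N) and has to be pushed on past it to the stop.
- clamp_toe: The clamp's dark steel strap, 142 x 30 x 12 mm, along the pocket's x, over the end stop. Origin: on the vertical screw axis (45 mm beyond the point pocket in its x, y = 0), on the strap's underside. Its sprung pad hangs 8 mm lower, 58 mm towards the nest, at first 2 to 4 mm above the plate's height. It sinks 1.4 mm per ratchet tooth; tight, it presses with about 25 N.
- lever (a joint): Ratchet lever about the vertical screw, rad, 0 to 0.62; growing = clockwise from above = tightening. At value q the arm points from the screw to the grip along the pocket's x turned by (-1.22 - q) about z. 15 teeth (0.419 rad each): back to about 0, then forward to about 0.6, gains a tooth. Forward takes 3 to 6 N at the grip, back 1 to 2 N. When tight (3 to 7 strokes) it stops dead.
- handle (a point): Middle of the lever's upright black grip, a post 18 mm across and 46 mm tall (23 mm above and below this point), 100 mm from the screw axis, about 85 mm above the bed. The steel arm's top is 25 mm below this point. It can be taken from above. It stays where it is left.
- bottle_a: Bystander: upright white and blue ceramic bottle, 86 mm across, 205 mm tall, origin at the centre of its foot, on the bench.
- bottle_b: Bystander: a second bottle like bottle_a.
- spare_pad: Bystander: terracotta-coloured printing pad, a dome on a wooden block 80 x 80 mm, 66 mm high, on the bench; origin at the centre of its underside.
- ink_cup: Bystander: round steel ink cup, 90 mm across, 52 mm high, on the bench; origin at the centre of its underside.
- spare_nest: Bystander: another nest, plate 120 x 100 mm with a round black cup on it, 42 mm high, on the bench; not to be fitted. Origin at the centre of its underside.
- hex_key: Bystander: dark hex key about 80 mm long, 6 mm thick, lying on the bed to the left of the clamp.
- stopper: Bystander: white ceramic stopper, 36 mm across, 36 mm high, standing on the bed behind the hex key; origin at the centre of its underside.
Things that resemble listed ones, but are neither listed nor needed, are in the scene too. What is shaped like the nest but green or red is not meant.

How it is judged:
By the outcome, as a careful person would: the job done as asked, in the order asked, and still so for the second after the job is handed in, with the robot touching nothing.
It also fails if it takes over 72 s, if anything falls off the work surface, if the arm or the gripper's body presses on something with over 40 N, if the wrist force passes 120 N, or if a joint passes its speed limit or range.

### The arm

A 6-joint arm with a two-finger parallel gripper is mounted at the origin on the work surface. World frame = base frame: x ahead of the robot, y to its left, z up, the work surface at z = 0. Lengths are in m, angles in rad, forces in N, time in s.
With the tool pointing down it reaches from about 0.4 to 0.925 m from the base axis. Payload 3.4 kg.
Tool frame: the origin (TCP) lies between the finger pads; the fingertips stand 25 mm ahead of it and the grasp point (between the pads) lies 6 mm ahead of it (tip_extent is the distance from the TCP to the fingertips, in m); z points along the fingers, y is the line along which they close (so a half turn about z gives the same grasp; the last joint's range is limited). The gripper opens to 85 mm and grips with 20 to 120 N. Pads are 22 mm wide; open, the fingers measure 114 mm over their backs; the gripper's body (76 mm by 85 mm) begins 54 mm behind the grasp point. The pads swing forward as they close: fully open they stand 13 mm farther back than shut.
Start: joints at [-1.319, 0.307, 1.506, -0, 1.328, -0.073], TCP at [0.184, -0.545, 0.256] pointing down, gripper open.
Joint ranges: [-3.12, 3.12], [-1.05, 2.28], [0.14, 2.33], [-1.42, 4.57], [0.1, 2.73], [-2.68, 2.68]. Speed limits (rad/s): [2.57, 2.57, 3.14, 3.14, 3.14, 3.14].

### API

Orientations are given as a 3x3 rotation matrix whose columns are the frame's x, y, z axes.
In Python, from bench import * gives the robot as it stands.
- The arm moves only by the tool arm_command, never from a script. Its argument "moves" is a list of rows, each an object of numbers: "x", "y", "z": the shift along the tool's x, y, z in cm; "wx", "wy", "wz": the turn, a rotation vector about the tool's x, y, z in degrees; "fingers": the opening, from 0 (shut) to 1 (fully open). A call has exactly 10 rows; each row shifts and turns the commanded pose from where the row before left it, along the tool's axes as they then stand; what a row does not reach is not made up. A row lasts 1/10 s, in which the tool goes at most 50 mm and 8.59 degrees, less where a joint would pass 70% of its speed; a pose out of reach is approached as far as the arm can. A call with a gripper value outside its range is refused whole. The fingers move at their own pace and stop on an object; "newtons" is the grip in N (left out, the last holds). Time passes only in rows, so rows that do not move let the fingers close, or fill a call up. It gives the time, the measured TCP pose, the force, the opening and the grip force at its end, in the units of the state.
- get_state(): the state, without advancing time (a new reading comes with each control period).
- camera(name): name is "scene" or "top" or "wrist"; returns a dict with "image" (400x640x3 uint8, red, green, blue), "fx", "fy", "cx", "cy" (pixels), "camera_from_world" (4x4, takes a point from world to camera coordinates); the wrist camera has in their place "hand_eye" (4x4, takes a point from camera to tool coordinates, whose origin is the TCP and whose axes are the flange's). Camera axes: x right, y down, z forward; pixel columns grow to the right and rows downward; lengths in m; the calibration is good to about 2 mm. A picture is of the moment at which its call begins: read the wrist's pose just before it. There is no depth.
- close_job(): hands the job in; it is judged then, once.
The state is a dict: "clock": time; "joint_positions": joint angles; "qvel": joint speeds; "joint_efforts": joint torques, N m; "tcp_pos": TCP position; "ee_rot": TCP orientation; "wrist_force": force on the tool from outside, world axes, zero at the start; "wrist_torque": the same for the moment, N m; "width": finger opening in m; "gripper_force": force on a finger pad.
Only numpy, scipy, OpenCV 4.12 (cv2) and the standard library are available. Lean on these libraries where they do the work, as an engineer would, in place of code of your own. Each camera call takes 0.05 s, during which the arm holds its last target. There are 200 camera calls.

## Working session

There is one attempt and no reset: what is moved stays moved. The work goes in short steps, Python scripts to look and compute and a tool call to move; the robot and the scene stay as the last step left them, time stands still between calls to the robot, and variables do not carry over. Pictures are saved under pics/ and viewed, at most 10 in all, crops included, and the job is handed in when it is done.

Besides the shell and the picture viewer there is one more tool, called after ">>>" by a JSON object that holds its "op" and its "data", one argument or row to a line. arm_command: Moves the arm, as the interface text tells. Its arguments: {"type":"object","properties":{"moves":{"type":"array"},"newtons":{"type":"number"}},"required":["moves"]}

```bash
mkdir -p pics; python3 - <<'E'
from bench import *
import cv2,pickle
d={}
for n in("scene","top"):
    c=camera(n);d[n]=c
    cv2.imwrite(f"pics/{n}0.png",c["image"][:,:,::-1])
    print(n,c["fx"],c["fy"],c["cx"],c["cy"],c["camera_from_world"].round(3).tolist() if hasattr(c["camera_from_world"],'round') else c["camera_from_world"])
pickle.dump(d,open("cams.pkl","wb"))
s=get_state();print(s)
E
ls
```

```text
scene 482.9170297727534 482.9170297727534 320.782883259472 201.5521873866059 [[-0.796, 0.605, 0.018, 0.459], [0.34, 0.47, -0.814, 0.016], [-0.501, -0.642, -0.58, 1.277], [0.0, 0.0, 0.0, 1.0]]
top 496.099961548119 496.099961548119 316.95126869963997 205.32458880321462 [[-0.0, -1.0, -0.022, -0.15], [-0.998, 0.002, -0.066, 0.458], [0.066, 0.022, -0.998, 1.547], [0.0, 0.0, 0.0, 1.0]]
{'clock': 0.1, 'joint_positions': array([-1.31849763e+00,  3.07498584e-01,  1.50755606e+00,  3.71010682e-05,
        1.32842185e+00, -7.34983716e-02]), 'qvel': array([-8.88213101e-05, -3.53498516e-03, -3.19344001e-03,  2.93397600e-04,
        2.47733864e-04,  5.28057143e-04]), 'joint_efforts': array([ 5.09549973e-04, -4.58528674e+01, -2.52607155e+01, -1.97788686e-04,
        5.57853593e-03, -3.80221209e-06]), 'tcp_pos': array([ 0.18387767, -0.54417962,  0.25546788]), 'ee_rot': array([[ 9.47398814e-01,  3.20055146e-01, -4.35388065e-04],
       [ 3.20055395e-01, -9.47397057e-01,  1.83319246e-03],
       [ 1.74237311e-04, -1.87611267e-03, -9.99998225e-01]]), 'wrist_force': array([ 0.33606769, -0.5890766 ,  0.55584533]), 'wrist_torque': array([0.03727676, 0.03433606, 0.00288394]), 'gripper_force': 0.0, 'width': 0.085291562062786}
cams.pkl
pics
```

View pics/scene0.png

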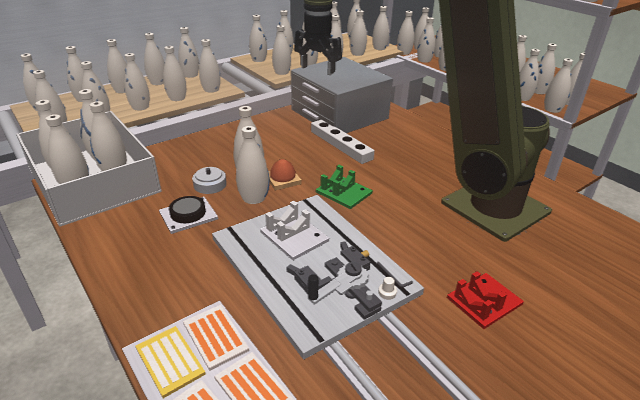

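View pics/top0.png

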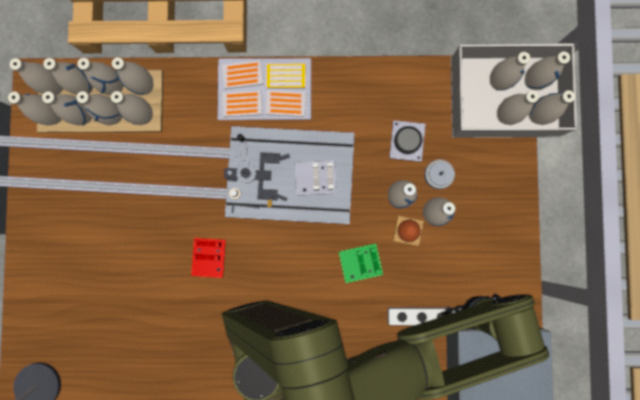

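The scene picture shows the bed in the middle. The candidates in the top image are: white/aluminium nest on the bed (317,177); green one (361,263); red one (209,257); spare nest with black cup (407,140). I choose the one on the bed at (317,177), and check it in a crop.

```bash
python3 - <<'E'
import pickle,cv2,numpy as np
d=pickle.load(open("cams.pkl","rb"))
a=d["top"]["image"][120:228,222:362,::-1]
cv2.imwrite("pics/topc.png",cv2.resize(a,None,fx=5.5,fy=5.5,interpolation=cv2.INTER_CUBIC))
a=d["scene"]["image"][190:350,210:425,::-1]
cv2.imwrite("pics/scenec.png",cv2.resize(a,None,fx=3.7,fy=3.7,interpolation=cv2.INTER_CUBIC))
E
```

```text
(no output)
```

View pics/topc.png

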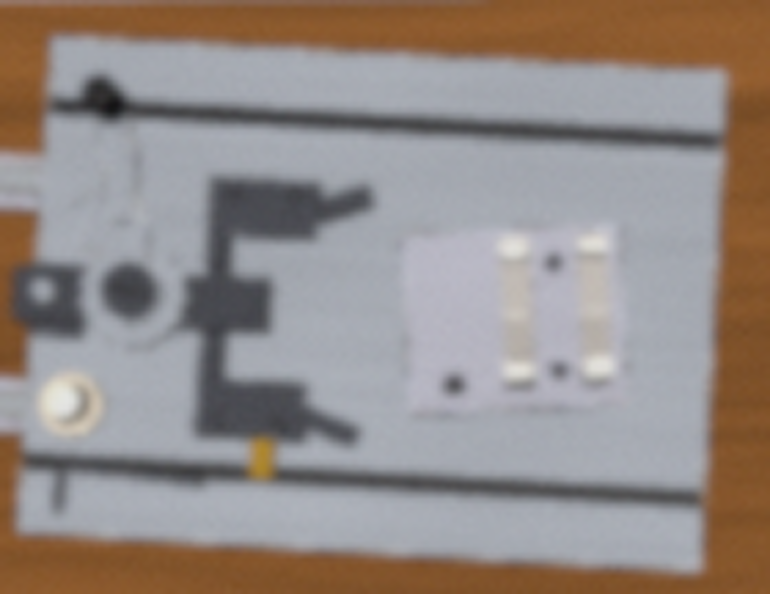

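View pics/scenec.png

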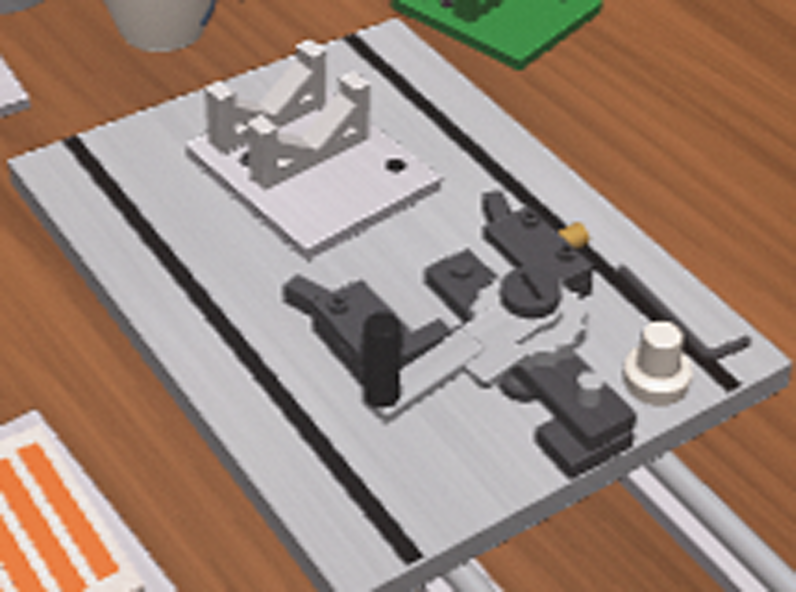

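Top crop (×5.5 from (222,120)): the plate is white and grey with bright saddles, at crop (405–625, 226–413), its bare end toward the blocks. The dark blocks are at (212–320,180–238) and (195–305,385–440), the black grip at (103,92), the gold plunger at (262,458). The choice is confirmed. I'll fit the poses now.

```bash
cat > h.py <<'E'
import numpy as np,pickle
from scipy.optimize import least_squares
d=pickle.load(open("cams.pkl","rb"))
def proj(c,P):
    T=np.array(c["camera_from_world"]);q=T[:3,:3]@P+T[:3,3]
    return np.array([c["fx"]*q[0]/q[2]+c["cx"],c["fy"]*q[1]/q[2]+c["cy"]])
def T(p): return np.array(p)/5.5+[222,120]-.4
def S(p): return np.array(p)/3.7+[210,190]-.4
def fit(obs,x0):
    def W(v,P): c,s=np.cos(v[2]),np.sin(v[2]);return np.array([v[0]+c*P[0]-s*P[1],v[1]+s*P[0]+c*P[1],P[2]])
    f=lambda v:np.concatenate([proj(d[n],W(v,P))-px for n,P,px in obs])
    r=least_squares(f,x0,x_scale=[.01,.01,.01]);return r.x,r.fun.reshape(-1,2).round(1).tolist()
E
python3 - <<'E'
from h import *
b=.065
m=lambda x,y,z:np.array([x/1e3,y/1e3,b+z/1e3])
t,s="top","scene"
o=[(t,m(60,-50,10),T((403,238))),(t,m(60,50,10),T((411,413))),(t,m(-60,50,10),T((628,402))),(t,m(-60,-50,10),T((614,226))),
(t,m(-2,0,52),T((516.5,309))),(t,m(-44,0,52),T((595.5,305.5))),
(s,m(60,-50,10),S((310,245))),(s,m(60,50,10),S((440,180))),(s,m(-60,-50,10),S((187,145)))]
print(fit(o,[.5,-.1,1.57]))
o=[(t,m(-48,-39.5,21.5),T((318,238))),(t,m(-48,39.5,21.5),T((304,385))),(t,m(12,-39.5,21.5),T((208,235)))]
v,r=fit(o,[.5,.0,1.52]);print(v,r)
# grip triangulate
f=lambda P:np.concatenate([proj(d[t],P)-T((103,88)),proj(d[s],P)-S((382,324))])
r=least_squares(f,[.6,.1,.17]);print(r.x,r.fun)
for p in [((50,104),(718,140)),((30,461),(700,497))]:
  W=[least_squares(lambda q:proj(d[t],np.array([q[0],q[1],b]))-T(k),[.5,0]).x for k in p]
  e=W[0]-W[1];print(W,np.degrees(np.arctan2(e[1],e[0])))
E
```

```text
(array([ 0.53881139, -0.1468909 ,  1.62101684]), [[-0.2, -0.7], [-0.1, 0.2], [0.0, 0.2], [0.8, -0.6], [-0.0, -0.1], [-0.1, -0.2], [-0.3, 0.9], [1.2, -1.0], [-0.1, -0.4]])
[0.54464351 0.01240361 1.49725795] [[-0.2, 0.5], [0.2, -0.2], [0.0, -0.3]]
[0.64752021 0.06570102 0.1711285 ] [-0.2096949   0.25533712 -0.19322327 -0.01476263]
[array([0.66160433, 0.11377019]), array([ 0.63960155, -0.25982234])] 86.62945025063532
[array([0.46114808, 0.12264237]), array([ 0.440578  , -0.24892078])] 86.83128737777257
```

```bash
cat >> h.py <<'E'
def plan(tgt,ydir):
    "tool-frame cm shift (after the turn) and wz deg to reach tgt with tool y along world angle ydir (deg)"
    from bench import get_state
    s=get_state();R=s["ee_rot"];cur=np.degrees(np.arctan2(R[1,1],R[0,1]))
    wz=-((ydir-cur+90)%180-90)
    from scipy.spatial.transform import Rotation as Q
    R2=R@Q.from_rotvec([0,0,np.radians(wz)]).as_matrix()
    print("t",s["clock"],"tcp",s["tcp_pos"].round(4),"F",s["wrist_force"].round(1),"w",s["width"],"wz",round(wz,2),"shift cm",(R2.T@(np.array(tgt)-s["tcp_pos"])*100).round(2),"shift before turn",(R.T@(np.array(tgt)-s["tcp_pos"])*100).round(2), "tilt",R[:2,2].round(4))
E
python3 - <<'E'
from bench import *
from h import *
c=camera("wrist");print(c["fx"],c["cx"],c["cy"],np.array(c["hand_eye"]).round(4).tolist())
plan([.54,-.11,.32],-87.1)
E
```

```text
330.96778525683203 322.81080706645145 197.2549401970101 [[0.0002, -0.9632, -0.2686, 0.0693], [1.0, 0.0003, -0.0002, 0.0008], [0.0002, -0.2686, 0.9632, -0.1187], [0.0, 0.0, 0.0, 1.0]]
t 0.15 tcp [ 0.1839 -0.5443  0.2556] F [-0.5 -0.3 -0.1] w 0.08540386989199056 wz 15.76 shift cm [ 37.76 -41.58  -6.39] shift before turn [ 47.64 -29.76  -6.39] tilt [-0.0003  0.0016]
```

>>> {"op": "arm_command", "data": {
  "moves": [
    {"z":-3,"wz":7.9},
    {"z":-2,"wz":7.9},
    {"x":3,"y":-3.2},
    {"x":3,"y":-3.2},
    {"x":3,"y":-3.2},
    {"x":3,"y":-3.2},
    {"x":3,"y":-3.2},
    {"x":3,"y":-3.2},
    {"x":3,"y":-3.2},
    {"x":3,"y":-3.2}
  ]
}}

```text
schema error: expected keys x, y, z, wx, wy, wz, fingers
```

>>> {"op": "arm_command", "data": {
  "moves": [
    {"x":3,"y":-3.2},
    {"x":3,"y":-3.2},
    {"x":3,"y":-3.2},
    {"x":3,"y":-3.2},
    {"x":3,"y":-3.5},
    {"x":2,"y":-3.5,"z":2,"fingers":0.35},
    {"z":3.5},
    {},
    {},
    {}
  ]
}}

```text
schema error: expected keys x, y, z, wx, wy, wz, fingers
```

```bash
python3 - <<'E'
from bench import *
from h import *
import cv2
s=get_state();c=camera("wrist");pickle.dump((s,c),open("w1.pkl","wb"))
print(s["qvel"].round(3),s["width"]);plan([.54,-.11,.3],-87.1)
I=c["image"][:,:,::-1]
cv2.imwrite("pics/w1.png",cv2.resize(I[:,:],(800,500),interpolation=cv2.INTER_CUBIC))
E
```

```text
[-0.001 -0.002 -0.004  0.002 -0.002  0.   ] 0.08540386989199056
t 0.2 tcp [ 0.1839 -0.5444  0.2557] F [-0.3  0.6  0.1] w 0.08548081835097417 wz 15.77 shift cm [ 37.76 -41.59  -4.39] shift before turn [ 47.64 -29.76  -4.39] tilt [-0.0003  0.0013]
```

View pics/w1.png

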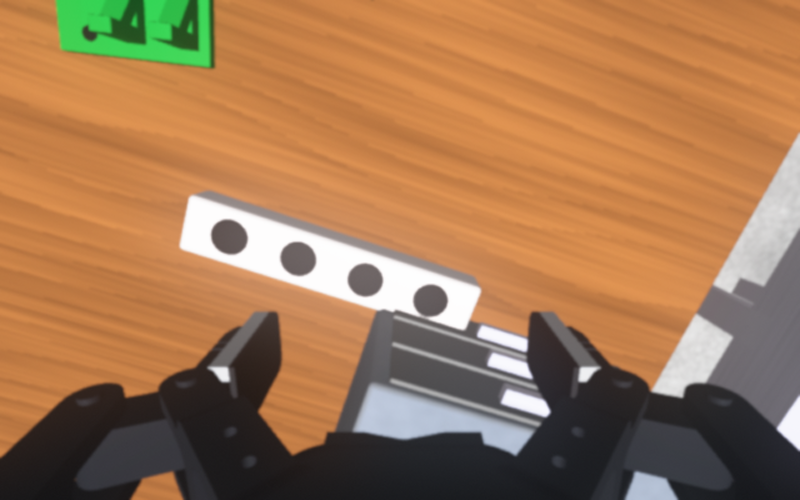

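The moves were refused because every row needs all the keys, so the arm is still at the start. The picture shows the green nest, the white rack and the fingers. Sending again.

>>> {"op": "arm_command", "data": {
  "moves": [
    {"x":0,"y":0,"z":-3,"wx":0,"wy":0,"wz":7.9,"fingers":1},
    {"x":0,"y":0,"z":-2,"wx":0,"wy":0,"wz":7.9,"fingers":1},
    {"x":3,"y":-3.2,"z":0,"wx":0,"wy":0,"wz":0,"fingers":1},
    {"x":3,"y":-3.2,"z":0,"wx":0,"wy":0,"wz":0,"fingers":1},
    {"x":3,"y":-3.2,"z":0,"wx":0,"wy":0,"wz":0,"fingers":1},
    {"x":3,"y":-3.2,"z":0,"wx":0,"wy":0,"wz":0,"fingers":1},
    {"x":3,"y":-3.2,"z":0,"wx":0,"wy":0,"wz":0,"fingers":1},
    {"x":3,"y":-3.2,"z":0,"wx":0,"wy":0,"wz":0,"fingers":1},
    {"x":3,"y":-3.2,"z":0,"wx":0,"wy":0,"wz":0,"fingers":1},
    {"x":3,"y":-3.2,"z":0,"wx":0,"wy":0,"wz":0,"fingers":1}
  ],
  "newtons": 25
}}

```text
clock: 1.2
tcp_pos: [0.4117, -0.2755, 0.3063]
ee_rot: [[0.999, 0.05, 0.0], [0.05, -0.999, -0.0], [0.0, 0.0, -1.0]]
wrist_force: [1.0, 0.0, 0.4]
width: 0.0852
gripper_force: 0.0
```

>>> {"op": "arm_command", "data": {
  "moves": [
    {"x":3,"y":-3.2,"z":0,"wx":0,"wy":0,"wz":0,"fingers":1},
    {"x":3,"y":-3.2,"z":0,"wx":0,"wy":0,"wz":0,"fingers":1},
    {"x":3,"y":-3.2,"z":0,"wx":0,"wy":0,"wz":0,"fingers":1},
    {"x":3,"y":-3.2,"z":0,"wx":0,"wy":0,"wz":0,"fingers":1},
    {"x":3,"y":-3.5,"z":0,"wx":0,"wy":0,"wz":0,"fingers":0.35},
    {"x":2,"y":-3.5,"z":2,"wx":0,"wy":0,"wz":0,"fingers":0.35},
    {"x":0,"y":0,"z":3.5,"wx":0,"wy":0,"wz":0,"fingers":0.35},
    {"x":0,"y":0,"z":0,"wx":0,"wy":0,"wz":0,"fingers":0.35},
    {"x":0,"y":0,"z":0,"wx":0,"wy":0,"wz":0,"fingers":0.35},
    {"x":0,"y":0,"z":0,"wx":0,"wy":0,"wz":0,"fingers":0.35}
  ]
}}

```text
clock: 2.2
tcp_pos: [0.5714, -0.0718, 0.2528]
ee_rot: [[0.999, 0.049, 0.002], [0.049, -0.999, -0.001], [0.002, 0.001, -1.0]]
wrist_force: [1.0, -0.1, 0.0]
width: 0.0299
gripper_force: 0.0
```

```bash
python3 - <<'E'
from bench import *
from h import *
import cv2
s=get_state();c=camera("wrist");pickle.dump((s,c),open("w1.pkl","wb"))
print(s["qvel"].round(3),s["width"]);plan([.54,-.11,.3],-87.1)
I=c["image"][:,:,::-1]
cv2.imwrite("pics/w2.png",cv2.resize(I[:,:],(800,500),interpolation=cv2.INTER_CUBIC))
E
```

```text
[-0.006 -0.013 -0.009  0.002 -0.005  0.001] 0.02993619199694136
t 2.25 tcp [ 0.5715 -0.0719  0.2531] F [ 0.1 -0.2 -0.4] w 0.03000876160743201 wz -0.11 shift cm [-3.33  3.65 -4.69] shift before turn [-3.32  3.66 -4.69] tilt [ 0.003  -0.0007]
```

View pics/w2.png

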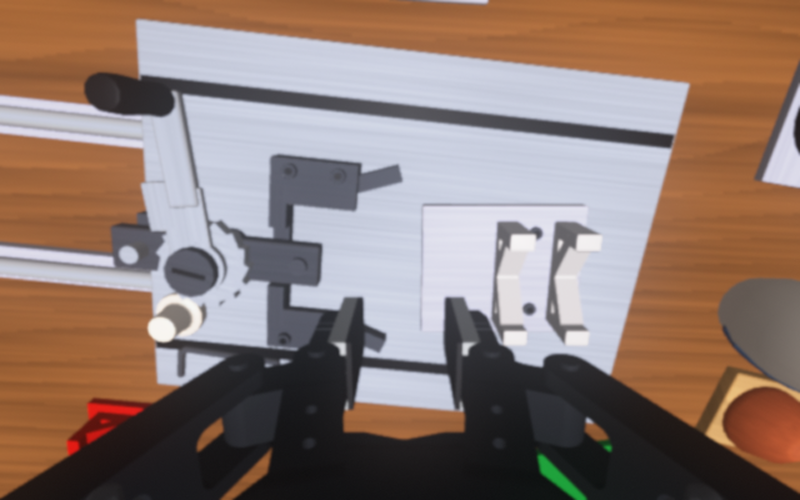

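The wrist view (×1.25) shows the plate's corners at (424,204), (421,330) and (588,206), the saddle tops around (517,290) and (583,290), the right block's lip corner at (356,209), the strap tip at (322,243)–(319,284) and the grip top at (103,93).

```bash
cat >> h.py <<'E'
def ray(s,c,px,z):
    H=np.array(c["hand_eye"]);d_=np.array([(px[0]-c["cx"])/c["fx"],(px[1]-c["cy"])/c["fy"],1])
    R=s["ee_rot"];o=R@H[:3,3]+s["tcp_pos"];v=R@H[:3,:3]@d_
    return o+v*(z-o[2])/v[2]
E
python3 - <<'E'
from h import *
s,c=pickle.load(open("w1.pkl","rb"))
def g(n,px,h): 
    p=ray(s,c,np.array(px)/1.25,.065+h/1e3);print(n,(p[:2]*1e3).round(1));return p[:2]*1e3
ang=lambda a,b:print("   ang",np.degrees(np.arctan2(*(b-a)[::-1])).round(2),"len",np.linalg.norm(b-a).round(1))
FR=g("FR",(424,204),10);FL=g("FL",(421,330),10);BR=g("BR",(588,206),10)
ang(FR,FL);ang(BR,FR)
a=g("sad1",(517.5,290),52);b=g("sad2",(583,290),52);ang(b,a)
a=g("rb back",(277,155),21.5);b=g("rb front out",(360,161),21.5);e=g("rb lip front",(356,209),21.5);f=g("rb lip inner",(292,205),21.5)
ang(b,a);ang(e,f);ang(b,e)
g("left lip",(289,310),21.5);g("leftlip2",(320,316),21.5)
h=g("stop",(270,225),21.5)
for H in(30,34): a=g("strapR",(322,243),H);b=g("strapL",(319,284),H);ang(a,b)
g("knob",(191,272),55);g("grip top",(103,93),108)
a=g("groove",(150,80),0);b=g("groove",(672,141),0);ang(b,a)
E
```

```text
FR [591.2 -86.2]
FL [491.1 -90.1]
BR [ 595.6 -205. ]
   ang -177.78 len 100.2
   ang 92.1 len 118.9
sad1 [ 544.2 -148.7]
sad2 [ 546.4 -191.8]
   ang 92.8 len 43.1
rb back [621.5  15.5]
rb front out [620.3 -40.5]
rb lip front [587.3 -38.4]
rb lip inner [587.9   6.2]
   ang 88.75 len 56.0
   ang 89.18 len 44.5
   ang 176.37 len 33.1
left lip [508.5  10.2]
leftlip2 [504.7 -12.9]
stop [572.9  22. ]
strapR [563.9 -16.2]
strapL [533.6 -14. ]
   ang 175.79 len 30.4
strapR [565. -17.]
strapL [535.1 -14.8]
   ang 175.79 len 30.0
knob [547.4  63.1]
grip top [650.9  67.5]
groove [666.7 107.9]
groove [ 643.9 -262. ]
   ang 86.48 len 370.6
```

```bash
python3 - <<'E'
from h import *
plan([.546,-.1915,.1015],-87.7)
E
```

```text
t 2.25 tcp [ 0.5715 -0.0719  0.2531] F [ 0.1 -0.2 -0.4] w 0.03000876160743201 wz 0.49 shift cm [-3.08 11.83 15.16] shift before turn [-3.18 11.81 15.16] tilt [ 0.003  -0.0007]
```

>>> {"op": "arm_command", "data": {
  "moves": [
    {"x":-0.6,"y":2.4,"z":1,"wx":0,"wy":0,"wz":0.5,"fingers":0.3},
    {"x":-0.6,"y":2.4,"z":2,"wx":0,"wy":0,"wz":0,"fingers":0.3},
    {"x":-0.6,"y":2.4,"z":2,"wx":0,"wy":0,"wz":0,"fingers":0.3},
    {"x":-0.6,"y":2.4,"z":2,"wx":0,"wy":0,"wz":0,"fingers":0.3},
    {"x":-0.6,"y":2.2,"z":2,"wx":0,"wy":0,"wz":0,"fingers":0.3},
    {"x":0,"y":0,"z":1,"wx":0,"wy":0,"wz":0,"fingers":0.3},
    {"x":0,"y":0,"z":0,"wx":0,"wy":0,"wz":0,"fingers":0.3},
    {"x":0,"y":0,"z":0,"wx":0,"wy":0,"wz":0,"fingers":0.3},
    {"x":0,"y":0,"z":0,"wx":0,"wy":0,"wz":0,"fingers":0.3},
    {"x":0,"y":0,"z":0,"wx":0,"wy":0,"wz":0,"fingers":0.3}
  ]
}}

```text
clock: 3.25
tcp_pos: [0.5468, -0.1895, 0.1526]
ee_rot: [[0.999, 0.042, 0.002], [0.042, -0.999, -0.001], [0.002, 0.001, -1.0]]
wrist_force: [-1.2, 0.1, 0.8]
width: 0.0255
gripper_force: 0.0
```

```bash
python3 - <<'E'
from h import *
from bench import *
import cv2
c=camera("wrist");plan([.546,-.1915,.1015],-87.7)
cv2.imwrite("pics/w3.png",cv2.resize(c["image"][:,:,::-1],(800,500),interpolation=cv2.INTER_CUBIC))
E
```

```text
t 3.3 tcp [ 0.5466 -0.1895  0.1523] F [ 0.  -0.3 -0.2] w 0.025478384866245065 wz 0.13 shift cm [-0.08  0.2   5.08] shift before turn [-0.08  0.2   5.08] tilt [ 0.0018 -0.0006]
```

View pics/w3.png

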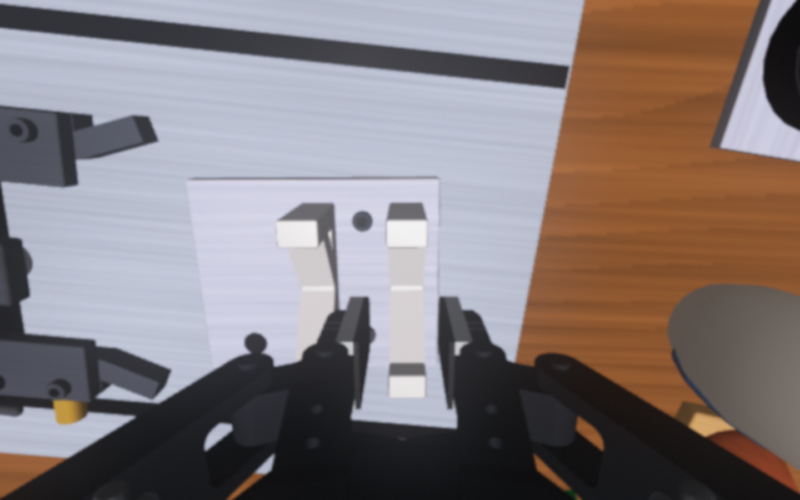

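The fingers straddle the rear saddle (top at (388–427, 220–397)), with inner faces at about 368 and 440, so it is centred. Next I lower and grip.

>>> {"op": "arm_command", "data": {
  "moves": [
    {"x":-0.1,"y":0.1,"z":1.5,"wx":0,"wy":0,"wz":0,"fingers":0.3},
    {"x":0,"y":0,"z":1.5,"wx":0,"wy":0,"wz":0,"fingers":0.3},
    {"x":0,"y":0,"z":1.5,"wx":0,"wy":0,"wz":0,"fingers":0.3},
    {"x":0,"y":0,"z":0.5,"wx":0,"wy":0,"wz":0,"fingers":0.3},
    {"x":0,"y":0,"z":0,"wx":0,"wy":0,"wz":0,"fingers":0.3},
    {"x":0,"y":0,"z":0,"wx":0,"wy":0,"wz":0,"fingers":0.1},
    {"x":0,"y":0,"z":0,"wx":0,"wy":0,"wz":0,"fingers":0.1},
    {"x":0,"y":0,"z":0,"wx":0,"wy":0,"wz":0,"fingers":0.1},
    {"x":0,"y":0,"z":0,"wx":0,"wy":0,"wz":0,"fingers":0.1},
    {"x":0,"y":0,"z":0,"wx":0,"wy":0,"wz":0,"fingers":0.1}
  ],
  "newtons": 40
}}

```text
clock: 4.3
tcp_pos: [0.5453, -0.1909, 0.1019]
ee_rot: [[0.999, 0.041, 0.001], [0.041, -0.999, 0.0], [0.001, 0.0, -1.0]]
wrist_force: [-0.1, 1.5, 3.5]
width: 0.0148
gripper_force: 41.2
```

```bash
python3 - <<'E'
from h import *
ex=np.array([np.cos(np.radians(86.5)),np.sin(np.radians(86.5))])
P=np.array([.550,.012])
g=P-(60+44)*ex;print("home grip",g)
plan([*(g-.045*ex),.1015],-93.5)
E
```

```text
home grip [  -5.79904811 -103.79401904]
t 4.3 tcp [ 0.5453 -0.1909  0.1019] F [-0.1  1.5  3.5] w 0.01477742115926107 wz 5.86 shift cm [-7.600000e-01  1.038421e+04 -8.100000e-01] shift before turn [-1.06069e+03  1.03299e+04 -8.10000e-01] tilt [0.0009 0.    ]
```

>>> {"op": "arm_command", "data": {
  "moves": [
    {"x":-0.2,"y":0,"z":0,"wx":0,"wy":0,"wz":2,"fingers":0.1},
    {"x":-0.2,"y":0,"z":0,"wx":0,"wy":0,"wz":2,"fingers":0.1},
    {"x":-0.2,"y":0,"z":0,"wx":0,"wy":0,"wz":1.9,"fingers":0.1},
    {"x":-0.1,"y":-0.9,"z":0,"wx":0,"wy":0,"wz":0,"fingers":0.1},
    {"x":-0.1,"y":-0.9,"z":0,"wx":0,"wy":0,"wz":0,"fingers":0.1},
    {"x":0,"y":-0.9,"z":0,"wx":0,"wy":0,"wz":0,"fingers":0.1},
    {"x":0,"y":-0.9,"z":0,"wx":0,"wy":0,"wz":0,"fingers":0.1},
    {"x":0,"y":-0.9,"z":0,"wx":0,"wy":0,"wz":0,"fingers":0.1},
    {"x":0,"y":-0.9,"z":0,"wx":0,"wy":0,"wz":0,"fingers":0.1},
    {"x":0,"y":0,"z":0,"wx":0,"wy":0,"wz":0,"fingers":0.1}
  ]
}}

```text
clock: 5.3
tcp_pos: [0.5407, -0.1358, 0.1019]
ee_rot: [[0.998, -0.06, 0.001], [-0.06, -0.998, 0.0], [0.001, -0.0, -1.0]]
wrist_force: [0.9, 0.1, 6.4]
width: 0.0151
gripper_force: 41.4
```

```bash
python3 - <<'E'
from h import *
from bench import *
import cv2
s=get_state();c=camera("wrist");pickle.dump((s,c),open("w4.pkl","wb"))
plan([.5437,-.0918,.1015],-93.5)
cv2.imwrite("pics/w4.png",cv2.resize(c["image"][:,:,::-1],(800,500),interpolation=cv2.INTER_CUBIC))
E
```

```text
t 5.35 tcp [ 0.5407 -0.1358  0.1019] F [-0.1  1.3  6.4] w 0.014680413248245759 wz 0.03 shift cm [ 0.03 -4.41  0.04] shift before turn [ 0.03 -4.41  0.04] tilt [0.0011 0.0008]
```

View pics/w4.png

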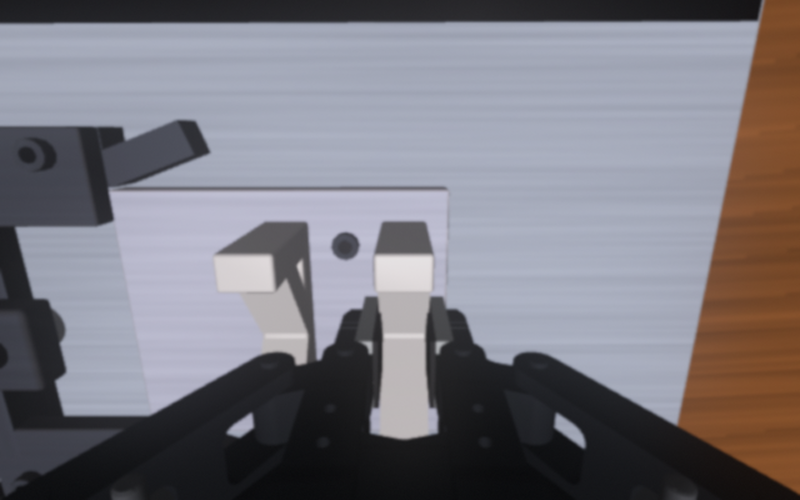

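The plate edge (row 188), the block and the groove (row 21) are all parallel, and the plate's front is in the flare. Checking the lateral fit from the right lip corner (row 225).

```bash
python3 - <<'E'
from h import *
s,c=pickle.load(open("w4.pkl","rb"))
R=s["ee_rot"]
for n,px,h in [("plateR front",(114,189),10),("plateR back",(447,189),10),("lip front R",(113,222),21.5),("lip R",(0,226),21.5),("block front top out",(82,127),21.5),("block bot-ish front",(113,222),12.5),("strap up",(50,302),32),("strap low",(50,390),32),("groove",(400,21),0)]:
    p=ray(s,c,np.array(px)/1.25,.065+h/1e3);q=R.T@(p-s["tcp_pos"]);print(n,(p[:2]*1e3).round(1),"rel fwd",(-q[1]*1e3).round(1),"rightward",(q[0]*1e3).round(1))
E
```

```text
plateR front [596.7 -37.3] rel fwd 101.6 rightward 49.9
plateR back [ 589.7 -154.3] rel fwd -15.6 rightward 49.9
lip front R [587.  -42.4] rel fwd 95.9 rightward 40.5
lip R [587.9  -4.6] rel fwd 133.8 rightward 39.2
block front top out [617.4 -40.3] rel fwd 99.9 rightward 70.8
block bot-ish front [585.4 -35.9] rel fwd 102.4 rightward 38.6
strap up [564.  -23.3] rel fwd 113.7 rightward 16.5
strap low [531.9 -13.9] rel fwd 121.1 rightward -16.1
groove [ 646.2 -141.2] rel fwd 0.9 rightward 105.5
```

>>> {"op": "arm_command", "data": {
  "moves": [
    {"x":0,"y":-0.4,"z":0,"wx":0,"wy":0,"wz":0,"fingers":0.1},
    {"x":0,"y":-0.4,"z":0,"wx":0,"wy":0,"wz":0,"fingers":0.1},
    {"x":0,"y":-0.4,"z":0,"wx":0,"wy":0,"wz":0,"fingers":0.1},
    {"x":0,"y":-0.4,"z":0,"wx":0,"wy":0,"wz":0,"fingers":0.1},
    {"x":0,"y":-0.4,"z":0,"wx":0,"wy":0,"wz":0,"fingers":0.1},
    {"x":0,"y":0,"z":0,"wx":0,"wy":0,"wz":0,"fingers":0.1},
    {"x":0,"y":0,"z":0,"wx":0,"wy":0,"wz":0,"fingers":0.1},
    {"x":0,"y":0,"z":0,"wx":0,"wy":0,"wz":0,"fingers":0.1},
    {"x":0,"y":0,"z":0,"wx":0,"wy":0,"wz":0,"fingers":0.1},
    {"x":0,"y":0,"z":0,"wx":0,"wy":0,"wz":0,"fingers":0.1}
  ]
}}

```text
clock: 6.35
tcp_pos: [0.5426, -0.1179, 0.1019]
ee_rot: [[0.998, -0.062, 0.002], [-0.062, -0.998, -0.001], [0.002, 0.001, -1.0]]
wrist_force: [0.8, -4.4, 4.8]
width: 0.0152
gripper_force: 41.3
```

>>> {"op": "arm_command", "data": {
  "moves": [
    {"x":0,"y":-0.3,"z":0,"wx":0,"wy":0,"wz":0,"fingers":0.1},
    {"x":0,"y":-0.3,"z":0,"wx":0,"wy":0,"wz":0,"fingers":0.1},
    {"x":0,"y":-0.3,"z":0,"wx":0,"wy":0,"wz":0,"fingers":0.1},
    {"x":0,"y":-0.3,"z":0,"wx":0,"wy":0,"wz":0,"fingers":0.1},
    {"x":0,"y":-0.3,"z":0,"wx":0,"wy":0,"wz":0,"fingers":0.1},
    {"x":0,"y":-0.3,"z":0,"wx":0,"wy":0,"wz":0,"fingers":0.1},
    {"x":0,"y":0,"z":0,"wx":0,"wy":0,"wz":0,"fingers":0.1},
    {"x":0,"y":0,"z":0,"wx":0,"wy":0,"wz":0,"fingers":0.1},
    {"x":0,"y":0,"z":0,"wx":0,"wy":0,"wz":0,"fingers":0.1},
    {"x":0,"y":0,"z":0,"wx":0,"wy":0,"wz":0,"fingers":0.1}
  ]
}}

```text
clock: 7.35
tcp_pos: [0.5438, -0.1005, 0.1019]
ee_rot: [[0.998, -0.061, 0.002], [-0.061, -0.998, -0.002], [0.003, 0.002, -1.0]]
wrist_force: [0.0, -6.5, 3.4]
width: 0.0146
gripper_force: 41.3
```

>>> {"op": "arm_command", "data": {
  "moves": [
    {"x":0,"y":-0.2,"z":0,"wx":0,"wy":0,"wz":0,"fingers":0.1},
    {"x":0,"y":-0.2,"z":0,"wx":0,"wy":0,"wz":0,"fingers":0.1},
    {"x":0,"y":-0.2,"z":0,"wx":0,"wy":0,"wz":0,"fingers":0.1},
    {"x":0,"y":-0.2,"z":0,"wx":0,"wy":0,"wz":0,"fingers":0.1},
    {"x":0,"y":-0.2,"z":0,"wx":0,"wy":0,"wz":0,"fingers":0.1},
    {"x":0,"y":0,"z":0,"wx":0,"wy":0,"wz":0,"fingers":0.1},
    {"x":0,"y":0,"z":0,"wx":0,"wy":0,"wz":0,"fingers":0.1},
    {"x":0,"y":0,"z":0,"wx":0,"wy":0,"wz":0,"fingers":0.1},
    {"x":0,"y":0,"z":0,"wx":0,"wy":0,"wz":0,"fingers":0.1},
    {"x":0,"y":0,"z":0,"wx":0,"wy":0,"wz":0,"fingers":0.1}
  ]
}}

```text
clock: 8.35
tcp_pos: [0.5446, -0.0911, 0.1019]
ee_rot: [[0.998, -0.061, 0.003], [-0.061, -0.998, -0.003], [0.003, 0.003, -1.0]]
wrist_force: [2.4, -8.3, 2.8]
width: 0.015
gripper_force: 41.2
```

>>> {"op": "arm_command", "data": {
  "moves": [
    {"x":0,"y":-0.2,"z":0,"wx":0,"wy":0,"wz":0,"fingers":0.1},
    {"x":0,"y":-0.2,"z":0,"wx":0,"wy":0,"wz":0,"fingers":0.1},
    {"x":0,"y":-0.2,"z":0,"wx":0,"wy":0,"wz":0,"fingers":0.1},
    {"x":0,"y":0,"z":0,"wx":0,"wy":0,"wz":0,"fingers":0.1},
    {"x":0,"y":0,"z":0,"wx":0,"wy":0,"wz":0,"fingers":0.1},
    {"x":0,"y":0,"z":0,"wx":0,"wy":0,"wz":0,"fingers":0.1},
    {"x":0,"y":0,"z":0,"wx":0,"wy":0,"wz":0,"fingers":0.1},
    {"x":0,"y":0,"z":0,"wx":0,"wy":0,"wz":0,"fingers":0.1},
    {"x":0,"y":0,"z":0,"wx":0,"wy":0,"wz":0,"fingers":0.1},
    {"x":0,"y":0,"z":0,"wx":0,"wy":0,"wz":0,"fingers":0.1}
  ]
}}

```text
clock: 9.35
tcp_pos: [0.5448, -0.0906, 0.102]
ee_rot: [[0.998, -0.059, 0.002], [-0.059, -0.998, -0.012], [0.003, 0.012, -1.0]]
wrist_force: [-1.4, -26.6, 2.3]
width: 0.0151
gripper_force: 41.2
```

The plate stopped hard: 27 N with only 0.5 mm more travel, at the predicted spot. I ease off, release, and lift.

>>> {"op": "arm_command", "data": {
  "moves": [
    {"x":0,"y":0.2,"z":0,"wx":0,"wy":0,"wz":0,"fingers":0.1},
    {"x":0,"y":0.2,"z":0,"wx":0,"wy":0,"wz":0,"fingers":0.1},
    {"x":0,"y":0.1,"z":0,"wx":0,"wy":0,"wz":0,"fingers":0.3},
    {"x":0,"y":0,"z":0,"wx":0,"wy":0,"wz":0,"fingers":0.3},
    {"x":0,"y":0,"z":0,"wx":0,"wy":0,"wz":0,"fingers":0.3},
    {"x":0,"y":0.1,"z":-1,"wx":0,"wy":0,"wz":0,"fingers":0.3},
    {"x":0,"y":0,"z":-2.5,"wx":0,"wy":0,"wz":0,"fingers":0.3},
    {"x":0,"y":0,"z":-4,"wx":0,"wy":0,"wz":0,"fingers":0.3},
    {"x":1,"y":-1,"z":-4,"wx":0,"wy":0,"wz":0,"fingers":0.5},
    {"x":1,"y":-2,"z":-3,"wx":0,"wy":0,"wz":0,"fingers":0.5}
  ]
}}

```text
clock: 10.35
tcp_pos: [0.5655, -0.0607, 0.2496]
ee_rot: [[0.998, -0.063, 0.003], [-0.063, -0.998, -0.001], [0.003, 0.001, -1.0]]
wrist_force: [0.1, -0.1, -0.9]
width: 0.0426
gripper_force: 0.0
```

>>> {"op": "arm_command", "data": {
  "moves": [
    {"x":1,"y":-2,"z":-1,"wx":0,"wy":0,"wz":0,"fingers":0.5},
    {"x":0,"y":0,"z":0,"wx":0,"wy":0,"wz":0,"fingers":0.5},
    {"x":0,"y":0,"z":0,"wx":0,"wy":0,"wz":0,"fingers":0.5},
    {"x":0,"y":0,"z":0,"wx":0,"wy":0,"wz":0,"fingers":0.5},
    {"x":0,"y":0,"z":0,"wx":0,"wy":0,"wz":0,"fingers":0.5},
    {"x":0,"y":0,"z":0,"wx":0,"wy":0,"wz":0,"fingers":0.5},
    {"x":0,"y":0,"z":0,"wx":0,"wy":0,"wz":0,"fingers":0.5},
    {"x":0,"y":0,"z":0,"wx":0,"wy":0,"wz":0,"fingers":0.5},
    {"x":0,"y":0,"z":0,"wx":0,"wy":0,"wz":0,"fingers":0.5},
    {"x":0,"y":0,"z":0,"wx":0,"wy":0,"wz":0,"fingers":0.5}
  ]
}}

```text
clock: 11.35
tcp_pos: [0.5763, -0.0412, 0.2563]
ee_rot: [[0.998, -0.062, -0.0], [-0.062, -0.998, 0.0], [-0.0, 0.0, -1.0]]
wrist_force: [0.4, 0.3, -0.7]
width: 0.0425
gripper_force: 0.0
```

```bash
python3 - <<'E'
from h import *
from bench import *
import cv2
s=get_state();c=camera("wrist");pickle.dump((s,c),open("w5.pkl","wb"))
plan([.65,.067,.144],-93.5)
cv2.imwrite("pics/w5.png",cv2.resize(c["image"][:,:,::-1],(800,500),interpolation=cv2.INTER_CUBIC))
E
```

```text
t 11.4 tcp [ 0.5763 -0.0412  0.2563] F [-0.9  0.3  0.2] w 0.04241064411508687 wz -0.04 shift cm [  6.7  -11.24  11.23] shift before turn [  6.69 -11.25  11.23] tilt [0. 0.]
```

View pics/w5.png

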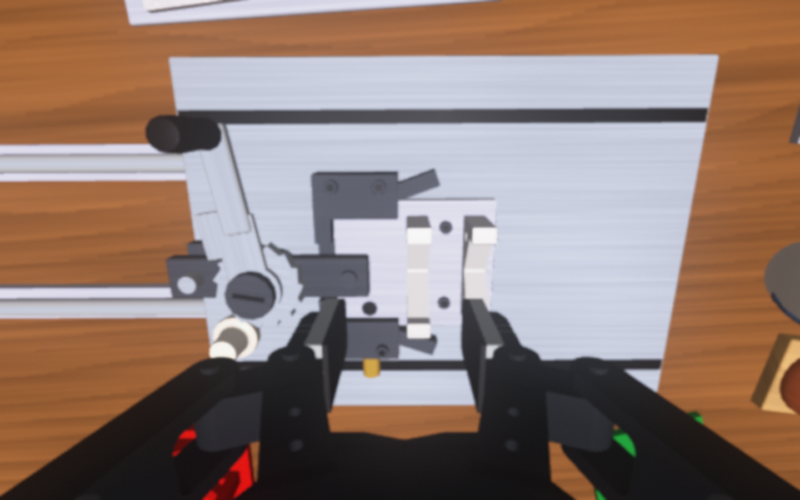

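The plate is under the lips with its front edge at the end stop (col 333). The grip top is at (163,134), with its lower end around (205,135), and the screw knob is at (250,295).

```bash
python3 - <<'E'
from h import *
s,c=pickle.load(open("w5.pkl","rb"));R=s["ee_rot"]
for n,px,h in [("plate BR",(495,199),10),("block front out",(398,173),21.5),("block back out",(312,173),21.5),("lip front",(397,219),21.5),("strapR",(368,256),31),("strapL",(368,295),31),("grip top",(163,134),108),("grip bottom",(210,135),62),("knob",(250,295),60),("pl front",(334,240),10)]:
    p=ray(s,c,np.array(px)/1.25,.065+h/1e3);q=R.T@(p-s["tcp_pos"]);print(n,(p[:2]*1e3).round(1),"fwd",(-q[1]*1e3).round(1),"right",(q[0]*1e3).round(1))
E
```

```text
plate BR [ 593.9 -109.4] fwd -67.0 right 21.9
block front out [618.1 -40.2] fwd 3.6 right 41.7
block back out [621.8  19. ] fwd 62.9 right 41.7
lip front [585.9 -37.4] fwd 4.4 right 9.4
strapR [562.6 -15.5] fwd 24.8 right -15.2
strapL [533.2 -13. ] fwd 25.4 right -44.7
grip top [651.3  67.5] fwd 113.1 right 68.2
grip bottom [650.4  66.2] fwd 111.8 right 67.4
knob [549.6  60. ] fwd 99.3 right -32.8
pl front [570.4  11.1] fwd 51.8 right -9.1
```

>>> {"op": "arm_command", "data": {
  "moves": [
    {"x":1.7,"y":-2.8,"z":0,"wx":0,"wy":0,"wz":0,"fingers":0.5},
    {"x":1.7,"y":-2.8,"z":0,"wx":0,"wy":0,"wz":0,"fingers":0.5},
    {"x":1.7,"y":-2.8,"z":0,"wx":0,"wy":0,"wz":0,"fingers":0.5},
    {"x":1.7,"y":-2.8,"z":0,"wx":0,"wy":0,"wz":0,"fingers":0.5},
    {"x":0,"y":0,"z":1.8,"wx":0,"wy":0,"wz":0,"fingers":0.5},
    {"x":0,"y":0,"z":2,"wx":0,"wy":0,"wz":0,"fingers":0.5},
    {"x":0,"y":0,"z":2,"wx":0,"wy":0,"wz":0,"fingers":0.5},
    {"x":0,"y":0,"z":0,"wx":0,"wy":0,"wz":0,"fingers":0.5},
    {"x":0,"y":0,"z":0,"wx":0,"wy":0,"wz":0,"fingers":0.5},
    {"x":0,"y":0,"z":0,"wx":0,"wy":0,"wz":0,"fingers":0.5}
  ]
}}

```text
clock: 12.4
tcp_pos: [0.6519, 0.0665, 0.1996]
ee_rot: [[0.998, -0.062, 0.002], [-0.062, -0.998, 0.0], [0.002, -0.0, -1.0]]
wrist_force: [0.1, 0.4, -0.2]
width: 0.0429
gripper_force: 0.0
```

```bash
python3 - <<'E'
from h import *
plan([.651,.067,.158],-93.5)
E
```

```text
t 12.4 tcp [0.6519 0.0665 0.1996] F [ 0.1  0.4 -0.2] w 0.04286313925927219 wz -0.04 shift cm [-0.1  -0.05  4.16] shift before turn [-0.1  -0.05  4.16] tilt [0.0022 0.0001]
```

>>> {"op": "arm_command", "data": {
  "moves": [
    {"x":-0.1,"y":0,"z":1.4,"wx":0,"wy":0,"wz":0,"fingers":0.5},
    {"x":0,"y":0,"z":1.4,"wx":0,"wy":0,"wz":0,"fingers":0.5},
    {"x":0,"y":0,"z":1.3,"wx":0,"wy":0,"wz":0,"fingers":0.5},
    {"x":0,"y":0,"z":0,"wx":0,"wy":0,"wz":0,"fingers":0.5},
    {"x":0,"y":0,"z":0,"wx":0,"wy":0,"wz":0,"fingers":0.1},
    {"x":0,"y":0,"z":0,"wx":0,"wy":0,"wz":0,"fingers":0.1},
    {"x":0,"y":0,"z":0,"wx":0,"wy":0,"wz":0,"fingers":0.1},
    {"x":0,"y":0,"z":0,"wx":0,"wy":0,"wz":0,"fingers":0.1},
    {"x":0,"y":0,"z":0,"wx":0,"wy":0,"wz":0,"fingers":0.1},
    {"x":0,"y":0,"z":0,"wx":0,"wy":0,"wz":0,"fingers":0.1}
  ],
  "newtons": 40
}}

```text
clock: 13.4
tcp_pos: [0.6505, 0.0666, 0.1577]
ee_rot: [[0.998, -0.062, 0.001], [-0.062, -0.998, 0.0], [0.001, -0.0, -1.0]]
wrist_force: [1.4, -0.0, 1.2]
width: 0.0171
gripper_force: 39.1
```

```bash
python3 - <<'E'
from h import *
from bench import *
s=get_state();print(s["wrist_force"].round(1),s["width"],s["gripper_force"])
S=np.array([.5524,.0577]);R=s["ee_rot"]
p=s["tcp_pos"][:2]-S;r=np.hypot(*p);print("r",r,"ang",np.degrees(np.arctan2(p[1],p[0])),"q",np.radians(16.55)-np.arctan2(p[1],p[0]))
def pt(q): a=np.radians(16.55)-q;return S+.0995*np.array([np.cos(a),np.sin(a)])
prev=pt(np.radians(16.55)-np.arctan2(p[1],p[0]))
for q in(.1,0,.1,.2,.3,.4,.5,.6):
    n=pt(q);dd=np.r_[n-prev,0];print(q,(R.T@dd*100).round(2));prev=n
E
```

```text
[ 1.4 -0.   1.2] 0.017149096544680793 39.060248136520386
r 0.09847693979833276 ang 5.19406102653533 q 0.1981985247425035
0.1 [-0.2  -0.96 -0.  ]
0 [-0.29 -0.95 -0.  ]
0.1 [0.29 0.95 0.  ]
0.2 [0.2  0.97 0.  ]
0.3 [ 0.1   0.99 -0.  ]
0.4 [ 0.    0.99 -0.  ]
0.5 [-0.1   0.99 -0.  ]
0.6 [-0.2   0.97 -0.  ]
```

>>> {"op": "arm_command", "data": {
  "moves": [
    {"x":-0.1,"y":-0.5,"z":0,"wx":0,"wy":0,"wz":0,"fingers":0.1},
    {"x":-0.1,"y":-0.5,"z":0,"wx":0,"wy":0,"wz":0,"fingers":0.1},
    {"x":-0.1,"y":-0.5,"z":0,"wx":0,"wy":0,"wz":0,"fingers":0.1},
    {"x":-0.2,"y":-0.5,"z":0,"wx":0,"wy":0,"wz":0,"fingers":0.1},
    {"x":0,"y":-0.1,"z":0,"wx":0,"wy":0,"wz":0,"fingers":0.1},
    {"x":0,"y":0,"z":0,"wx":0,"wy":0,"wz":0,"fingers":0.1},
    {"x":0,"y":0,"z":0,"wx":0,"wy":0,"wz":0,"fingers":0.1},
    {"x":0,"y":0,"z":0,"wx":0,"wy":0,"wz":0,"fingers":0.1},
    {"x":0,"y":0,"z":0,"wx":0,"wy":0,"wz":0,"fingers":0.1},
    {"x":0,"y":0,"z":0,"wx":0,"wy":0,"wz":0,"fingers":0.1}
  ]
}}

```text
clock: 14.4
tcp_pos: [0.6476, 0.0866, 0.1577]
ee_rot: [[0.998, -0.061, 0.003], [-0.061, -0.998, -0.002], [0.003, 0.002, -1.0]]
wrist_force: [1.9, -4.9, 0.0]
width: 0.017
gripper_force: 39.8
```

>>> {"op": "arm_command", "data": {
  "moves": [
    {"x":0.3,"y":1,"z":0,"wx":0,"wy":0,"wz":0,"fingers":0.1},
    {"x":0.2,"y":1,"z":0,"wx":0,"wy":0,"wz":0,"fingers":0.1},
    {"x":0.1,"y":1,"z":0,"wx":0,"wy":0,"wz":0,"fingers":0.1},
    {"x":0,"y":1,"z":0,"wx":0,"wy":0,"wz":0,"fingers":0.1},
    {"x":-0.1,"y":1,"z":0,"wx":0,"wy":0,"wz":0,"fingers":0.1},
    {"x":-0.2,"y":1,"z":0,"wx":0,"wy":0,"wz":0,"fingers":0.1},
    {"x":0,"y":0,"z":0,"wx":0,"wy":0,"wz":0,"fingers":0.1},
    {"x":0,"y":0,"z":0,"wx":0,"wy":0,"wz":0,"fingers":0.1},
    {"x":0,"y":0,"z":0,"wx":0,"wy":0,"wz":0,"fingers":0.1},
    {"x":0,"y":0,"z":0,"wx":0,"wy":0,"wz":0,"fingers":0.1}
  ]
}}

```text
clock: 15.4
tcp_pos: [0.648, 0.0284, 0.1578]
ee_rot: [[0.998, -0.063, 0.005], [-0.063, -0.998, 0.002], [0.005, -0.002, -1.0]]
wrist_force: [5.4, 1.3, -2.8]
width: 0.0171
gripper_force: 39.9
```

>>> {"op": "arm_command", "data": {
  "moves": [
    {"x":0.2,"y":-1,"z":0,"wx":0,"wy":0,"wz":0,"fingers":0.1},
    {"x":0.1,"y":-1,"z":0,"wx":0,"wy":0,"wz":0,"fingers":0.1},
    {"x":0,"y":-1,"z":0,"wx":0,"wy":0,"wz":0,"fingers":0.1},
    {"x":-0.1,"y":-1,"z":0,"wx":0,"wy":0,"wz":0,"fingers":0.1},
    {"x":-0.2,"y":-1,"z":0,"wx":0,"wy":0,"wz":0,"fingers":0.1},
    {"x":-0.3,"y":-1,"z":0,"wx":0,"wy":0,"wz":0,"fingers":0.1},
    {"x":0,"y":0,"z":0,"wx":0,"wy":0,"wz":0,"fingers":0.1},
    {"x":0,"y":0,"z":0,"wx":0,"wy":0,"wz":0,"fingers":0.1},
    {"x":0,"y":0,"z":0,"wx":0,"wy":0,"wz":0,"fingers":0.1},
    {"x":0,"y":0,"z":0,"wx":0,"wy":0,"wz":0,"fingers":0.1}
  ]
}}

```text
clock: 16.4
tcp_pos: [0.648, 0.0866, 0.1579]
ee_rot: [[0.998, -0.061, 0.004], [-0.061, -0.998, -0.002], [0.004, 0.002, -1.0]]
wrist_force: [4.0, -4.3, -0.4]
width: 0.0169
gripper_force: 40.8
```

>>> {"op": "arm_command", "data": {
  "moves": [
    {"x":0.3,"y":1,"z":0,"wx":0,"wy":0,"wz":0,"fingers":0.1},
    {"x":0.2,"y":1,"z":0,"wx":0,"wy":0,"wz":0,"fingers":0.1},
    {"x":0.1,"y":1,"z":0,"wx":0,"wy":0,"wz":0,"fingers":0.1},
    {"x":0,"y":1,"z":0,"wx":0,"wy":0,"wz":0,"fingers":0.1},
    {"x":-0.1,"y":1,"z":0,"wx":0,"wy":0,"wz":0,"fingers":0.1},
    {"x":-0.2,"y":1,"z":0,"wx":0,"wy":0,"wz":0,"fingers":0.1},
    {"x":0,"y":0,"z":0,"wx":0,"wy":0,"wz":0,"fingers":0.1},
    {"x":0,"y":0,"z":0,"wx":0,"wy":0,"wz":0,"fingers":0.1},
    {"x":0,"y":0,"z":0,"wx":0,"wy":0,"wz":0,"fingers":0.1},
    {"x":0,"y":0,"z":0,"wx":0,"wy":0,"wz":0,"fingers":0.1}
  ]
}}

```text
clock: 17.4
tcp_pos: [0.6474, 0.0279, 0.1579]
ee_rot: [[0.998, -0.063, 0.004], [-0.063, -0.998, 0.001], [0.004, -0.001, -1.0]]
wrist_force: [5.3, 0.8, -0.5]
width: 0.0175
gripper_force: 41.0
```

>>> {"op": "arm_command", "data": {
  "moves": [
    {"x":0.2,"y":-1,"z":0,"wx":0,"wy":0,"wz":0,"fingers":0.1},
    {"x":0.1,"y":-1,"z":0,"wx":0,"wy":0,"wz":0,"fingers":0.1},
    {"x":0,"y":-1,"z":0,"wx":0,"wy":0,"wz":0,"fingers":0.1},
    {"x":-0.1,"y":-1,"z":0,"wx":0,"wy":0,"wz":0,"fingers":0.1},
    {"x":-0.2,"y":-1,"z":0,"wx":0,"wy":0,"wz":0,"fingers":0.1},
    {"x":-0.3,"y":-1,"z":0,"wx":0,"wy":0,"wz":0,"fingers":0.1},
    {"x":0,"y":0,"z":0,"wx":0,"wy":0,"wz":0,"fingers":0.1},
    {"x":0,"y":0,"z":0,"wx":0,"wy":0,"wz":0,"fingers":0.1},
    {"x":0,"y":0,"z":0,"wx":0,"wy":0,"wz":0,"fingers":0.1},
    {"x":0,"y":0,"z":0,"wx":0,"wy":0,"wz":0,"fingers":0.1}
  ]
}}

```text
clock: 18.4
tcp_pos: [0.6478, 0.0866, 0.1579]
ee_rot: [[0.998, -0.061, 0.003], [-0.061, -0.998, -0.002], [0.003, 0.002, -1.0]]
wrist_force: [4.3, -4.3, 0.9]
width: 0.0168
gripper_force: 41.6
```

>>> {"op": "arm_command", "data": {
  "moves": [
    {"x":0.3,"y":1,"z":0,"wx":0,"wy":0,"wz":0,"fingers":0.1},
    {"x":0.2,"y":1,"z":0,"wx":0,"wy":0,"wz":0,"fingers":0.1},
    {"x":0,"y":0,"z":0,"wx":0,"wy":0,"wz":0,"fingers":0.1},
    {"x":0,"y":0,"z":0,"wx":0,"wy":0,"wz":0,"fingers":0.1},
    {"x":0,"y":0,"z":0,"wx":0,"wy":0,"wz":0,"fingers":0.1},
    {"x":0,"y":0,"z":0,"wx":0,"wy":0,"wz":0,"fingers":0.1},
    {"x":0,"y":0,"z":0,"wx":0,"wy":0,"wz":0,"fingers":0.1},
    {"x":0,"y":0,"z":0,"wx":0,"wy":0,"wz":0,"fingers":0.1},
    {"x":0,"y":0,"z":0,"wx":0,"wy":0,"wz":0,"fingers":0.1},
    {"x":0,"y":0,"z":0,"wx":0,"wy":0,"wz":0,"fingers":0.1}
  ]
}}

```text
clock: 19.4
tcp_pos: [0.6522, 0.0682, 0.1579]
ee_rot: [[0.998, -0.062, 0.004], [-0.062, -0.998, 0.002], [0.004, -0.002, -1.0]]
wrist_force: [6.0, 1.0, -0.6]
width: 0.017
gripper_force: 41.5
```

>>> {"op": "arm_command", "data": {
  "moves": [
    {"x":0.1,"y":1,"z":0,"wx":0,"wy":0,"wz":0,"fingers":0.1},
    {"x":0,"y":1,"z":0,"wx":0,"wy":0,"wz":0,"fingers":0.1},
    {"x":0,"y":0,"z":0,"wx":0,"wy":0,"wz":0,"fingers":0.1},
    {"x":0,"y":0,"z":0,"wx":0,"wy":0,"wz":0,"fingers":0.1},
    {"x":0,"y":0,"z":0,"wx":0,"wy":0,"wz":0,"fingers":0.1},
    {"x":0,"y":0,"z":0,"wx":0,"wy":0,"wz":0,"fingers":0.1},
    {"x":0,"y":0,"z":0,"wx":0,"wy":0,"wz":0,"fingers":0.1},
    {"x":0,"y":0,"z":0,"wx":0,"wy":0,"wz":0,"fingers":0.1},
    {"x":0,"y":0,"z":0,"wx":0,"wy":0,"wz":0,"fingers":0.1},
    {"x":0,"y":0,"z":0,"wx":0,"wy":0,"wz":0,"fingers":0.1}
  ]
}}

```text
clock: 20.4
tcp_pos: [0.6523, 0.0486, 0.1579]
ee_rot: [[0.998, -0.063, 0.005], [-0.063, -0.998, 0.003], [0.005, -0.003, -1.0]]
wrist_force: [5.6, 3.6, -1.4]
width: 0.017
gripper_force: 41.6
```

>>> {"op": "arm_command", "data": {
  "moves": [
    {"x":-0.1,"y":1,"z":0,"wx":0,"wy":0,"wz":0,"fingers":0.1},
    {"x":-0.2,"y":1,"z":0,"wx":0,"wy":0,"wz":0,"fingers":0.1},
    {"x":0,"y":0,"z":0,"wx":0,"wy":0,"wz":0,"fingers":0.1},
    {"x":0,"y":0,"z":0,"wx":0,"wy":0,"wz":0,"fingers":0.1},
    {"x":0,"y":0,"z":0,"wx":0,"wy":0,"wz":0,"fingers":0.1},
    {"x":0,"y":0,"z":0,"wx":0,"wy":0,"wz":0,"fingers":0.1},
    {"x":0,"y":0,"z":0,"wx":0,"wy":0,"wz":0,"fingers":0.1},
    {"x":0,"y":0,"z":0,"wx":0,"wy":0,"wz":0,"fingers":0.1},
    {"x":0,"y":0,"z":0,"wx":0,"wy":0,"wz":0,"fingers":0.1},
    {"x":0,"y":0,"z":0,"wx":0,"wy":0,"wz":0,"fingers":0.1}
  ]
}}

```text
clock: 21.4
tcp_pos: [0.6471, 0.0287, 0.1579]
ee_rot: [[0.998, -0.063, 0.003], [-0.063, -0.998, 0.003], [0.003, -0.003, -1.0]]
wrist_force: [4.6, 2.1, -0.1]
width: 0.017
gripper_force: 41.7
```

Stroke 3 went through freely. Stroke 4: back, then the first third.

>>> {"op": "arm_command", "data": {
  "moves": [
    {"x":0.2,"y":-1,"z":0,"wx":0,"wy":0,"wz":0,"fingers":0.1},
    {"x":0.1,"y":-1,"z":0,"wx":0,"wy":0,"wz":0,"fingers":0.1},
    {"x":0,"y":-1,"z":0,"wx":0,"wy":0,"wz":0,"fingers":0.1},
    {"x":-0.1,"y":-1,"z":0,"wx":0,"wy":0,"wz":0,"fingers":0.1},
    {"x":-0.2,"y":-1,"z":0,"wx":0,"wy":0,"wz":0,"fingers":0.1},
    {"x":-0.3,"y":-1,"z":0,"wx":0,"wy":0,"wz":0,"fingers":0.1},
    {"x":0,"y":0,"z":0,"wx":0,"wy":0,"wz":0,"fingers":0.1},
    {"x":0,"y":0,"z":0,"wx":0,"wy":0,"wz":0,"fingers":0.1},
    {"x":0,"y":0,"z":0,"wx":0,"wy":0,"wz":0,"fingers":0.1},
    {"x":0,"y":0,"z":0,"wx":0,"wy":0,"wz":0,"fingers":0.1}
  ]
}}

```text
clock: 22.4
tcp_pos: [0.6476, 0.0866, 0.1578]
ee_rot: [[0.998, -0.061, 0.002], [-0.061, -0.998, -0.003], [0.002, 0.002, -1.0]]
wrist_force: [4.5, -4.6, 1.7]
width: 0.0167
gripper_force: 42.1
```

>>> {"op": "arm_command", "data": {
  "moves": [
    {"x":0.3,"y":1,"z":0,"wx":0,"wy":0,"wz":0,"fingers":0.1},
    {"x":0.2,"y":1,"z":0,"wx":0,"wy":0,"wz":0,"fingers":0.1},
    {"x":0,"y":0,"z":0,"wx":0,"wy":0,"wz":0,"fingers":0.1},
    {"x":0,"y":0,"z":0,"wx":0,"wy":0,"wz":0,"fingers":0.1},
    {"x":0,"y":0,"z":0,"wx":0,"wy":0,"wz":0,"fingers":0.1},
    {"x":0,"y":0,"z":0,"wx":0,"wy":0,"wz":0,"fingers":0.1},
    {"x":0,"y":0,"z":0,"wx":0,"wy":0,"wz":0,"fingers":0.1},
    {"x":0,"y":0,"z":0,"wx":0,"wy":0,"wz":0,"fingers":0.1},
    {"x":0,"y":0,"z":0,"wx":0,"wy":0,"wz":0,"fingers":0.1},
    {"x":0,"y":0,"z":0,"wx":0,"wy":0,"wz":0,"fingers":0.1}
  ]
}}

```text
clock: 23.4
tcp_pos: [0.6521, 0.0682, 0.1579]
ee_rot: [[0.998, -0.062, 0.004], [-0.062, -0.998, 0.002], [0.004, -0.002, -1.0]]
wrist_force: [6.3, 1.4, 0.9]
width: 0.017
gripper_force: 42.0
```

>>> {"op": "arm_command", "data": {
  "moves": [
    {"x":0.1,"y":1,"z":0,"wx":0,"wy":0,"wz":0,"fingers":0.1},
    {"x":0,"y":1,"z":0,"wx":0,"wy":0,"wz":0,"fingers":0.1},
    {"x":0,"y":0,"z":0,"wx":0,"wy":0,"wz":0,"fingers":0.1},
    {"x":0,"y":0,"z":0,"wx":0,"wy":0,"wz":0,"fingers":0.1},
    {"x":0,"y":0,"z":0,"wx":0,"wy":0,"wz":0,"fingers":0.1},
    {"x":0,"y":0,"z":0,"wx":0,"wy":0,"wz":0,"fingers":0.1},
    {"x":0,"y":0,"z":0,"wx":0,"wy":0,"wz":0,"fingers":0.1},
    {"x":0,"y":0,"z":0,"wx":0,"wy":0,"wz":0,"fingers":0.1},
    {"x":0,"y":0,"z":0,"wx":0,"wy":0,"wz":0,"fingers":0.1},
    {"x":0,"y":0,"z":0,"wx":0,"wy":0,"wz":0,"fingers":0.1}
  ]
}}

```text
clock: 24.4
tcp_pos: [0.6521, 0.0485, 0.1579]
ee_rot: [[0.998, -0.063, 0.004], [-0.063, -0.998, 0.002], [0.004, -0.003, -1.0]]
wrist_force: [7.2, 3.7, 0.2]
width: 0.0172
gripper_force: 42.1
```

>>> {"op": "arm_command", "data": {
  "moves": [
    {"x":-0.1,"y":1,"z":0,"wx":0,"wy":0,"wz":0,"fingers":0.1},
    {"x":-0.2,"y":1,"z":0,"wx":0,"wy":0,"wz":0,"fingers":0.1},
    {"x":0,"y":0,"z":0,"wx":0,"wy":0,"wz":0,"fingers":0.1},
    {"x":0,"y":0,"z":0,"wx":0,"wy":0,"wz":0,"fingers":0.1},
    {"x":0,"y":0,"z":0,"wx":0,"wy":0,"wz":0,"fingers":0.1},
    {"x":0,"y":0,"z":0,"wx":0,"wy":0,"wz":0,"fingers":0.1},
    {"x":0,"y":0,"z":0,"wx":0,"wy":0,"wz":0,"fingers":0.1},
    {"x":0,"y":0,"z":0,"wx":0,"wy":0,"wz":0,"fingers":0.1},
    {"x":0,"y":0,"z":0,"wx":0,"wy":0,"wz":0,"fingers":0.1},
    {"x":0,"y":0,"z":0,"wx":0,"wy":0,"wz":0,"fingers":0.1}
  ]
}}

```text
clock: 25.4
tcp_pos: [0.6469, 0.0277, 0.1578]
ee_rot: [[0.998, -0.062, 0.003], [-0.062, -0.998, 0.0], [0.003, -0.0, -1.0]]
wrist_force: [4.6, -0.1, 1.1]
width: 0.0169
gripper_force: 42.2
```

>>> {"op": "arm_command", "data": {
  "moves": [
    {"x":0.2,"y":-1,"z":0,"wx":0,"wy":0,"wz":0,"fingers":0.1},
    {"x":0.1,"y":-1,"z":0,"wx":0,"wy":0,"wz":0,"fingers":0.1},
    {"x":0,"y":-1,"z":0,"wx":0,"wy":0,"wz":0,"fingers":0.1},
    {"x":-0.1,"y":-1,"z":0,"wx":0,"wy":0,"wz":0,"fingers":0.1},
    {"x":-0.2,"y":-1,"z":0,"wx":0,"wy":0,"wz":0,"fingers":0.1},
    {"x":-0.3,"y":-1,"z":0,"wx":0,"wy":0,"wz":0,"fingers":0.1},
    {"x":0,"y":0,"z":0,"wx":0,"wy":0,"wz":0,"fingers":0.1},
    {"x":0,"y":0,"z":0,"wx":0,"wy":0,"wz":0,"fingers":0.1},
    {"x":0,"y":0,"z":0,"wx":0,"wy":0,"wz":0,"fingers":0.1},
    {"x":0,"y":0,"z":0,"wx":0,"wy":0,"wz":0,"fingers":0.1}
  ]
}}

```text
clock: 26.4
tcp_pos: [0.6466, 0.0867, 0.1577]
ee_rot: [[0.998, -0.062, 0.001], [-0.062, -0.998, -0.002], [0.001, 0.002, -1.0]]
wrist_force: [3.9, -3.8, 3.1]
width: 0.0164
gripper_force: 42.6
```

>>> {"op": "arm_command", "data": {
  "moves": [
    {"x":0.3,"y":1,"z":0,"wx":0,"wy":0,"wz":0,"fingers":0.1},
    {"x":0.2,"y":1,"z":0,"wx":0,"wy":0,"wz":0,"fingers":0.1},
    {"x":0,"y":0,"z":0,"wx":0,"wy":0,"wz":0,"fingers":0.1},
    {"x":0,"y":0,"z":0,"wx":0,"wy":0,"wz":0,"fingers":0.1},
    {"x":0,"y":0,"z":0,"wx":0,"wy":0,"wz":0,"fingers":0.1},
    {"x":0,"y":0,"z":0,"wx":0,"wy":0,"wz":0,"fingers":0.1},
    {"x":0,"y":0,"z":0,"wx":0,"wy":0,"wz":0,"fingers":0.1},
    {"x":0,"y":0,"z":0,"wx":0,"wy":0,"wz":0,"fingers":0.1},
    {"x":0,"y":0,"z":0,"wx":0,"wy":0,"wz":0,"fingers":0.1},
    {"x":0,"y":0,"z":0,"wx":0,"wy":0,"wz":0,"fingers":0.1}
  ]
}}

```text
clock: 27.4
tcp_pos: [0.6511, 0.0688, 0.1577]
ee_rot: [[0.998, -0.062, 0.002], [-0.062, -0.998, 0.003], [0.002, -0.003, -1.0]]
wrist_force: [3.9, 3.0, 2.4]
width: 0.0168
gripper_force: 42.5
```

>>> {"op": "arm_command", "data": {
  "moves": [
    {"x":0.1,"y":1,"z":0,"wx":0,"wy":0,"wz":0,"fingers":0.1},
    {"x":0,"y":1,"z":0,"wx":0,"wy":0,"wz":0,"fingers":0.1},
    {"x":0,"y":0,"z":0,"wx":0,"wy":0,"wz":0,"fingers":0.1},
    {"x":0,"y":0,"z":0,"wx":0,"wy":0,"wz":0,"fingers":0.1},
    {"x":0,"y":0,"z":0,"wx":0,"wy":0,"wz":0,"fingers":0.1},
    {"x":0,"y":0,"z":0,"wx":0,"wy":0,"wz":0,"fingers":0.1},
    {"x":0,"y":0,"z":0,"wx":0,"wy":0,"wz":0,"fingers":0.1},
    {"x":0,"y":0,"z":0,"wx":0,"wy":0,"wz":0,"fingers":0.1},
    {"x":0,"y":0,"z":0,"wx":0,"wy":0,"wz":0,"fingers":0.1},
    {"x":0,"y":0,"z":0,"wx":0,"wy":0,"wz":0,"fingers":0.1}
  ]
}}

```text
clock: 28.4
tcp_pos: [0.653, 0.0506, 0.1577]
ee_rot: [[0.998, -0.062, 0.006], [-0.062, -0.998, 0.006], [0.006, -0.006, -1.0]]
wrist_force: [10.0, 8.1, -1.8]
width: 0.017
gripper_force: 42.6
```

>>> {"op": "arm_command", "data": {
  "moves": [
    {"x":-0.1,"y":0.5,"z":0,"wx":0,"wy":0,"wz":0,"fingers":0.1},
    {"x":0,"y":0.5,"z":0,"wx":0,"wy":0,"wz":0,"fingers":0.1},
    {"x":0,"y":0,"z":0,"wx":0,"wy":0,"wz":0,"fingers":0.1},
    {"x":0,"y":0,"z":0,"wx":0,"wy":0,"wz":0,"fingers":0.1},
    {"x":0,"y":0,"z":0,"wx":0,"wy":0,"wz":0,"fingers":0.1},
    {"x":0,"y":0,"z":0,"wx":0,"wy":0,"wz":0,"fingers":0.1},
    {"x":0,"y":0,"z":0,"wx":0,"wy":0,"wz":0,"fingers":0.1},
    {"x":0,"y":0,"z":0,"wx":0,"wy":0,"wz":0,"fingers":0.1},
    {"x":0,"y":0,"z":0,"wx":0,"wy":0,"wz":0,"fingers":0.1},
    {"x":0,"y":0,"z":0,"wx":0,"wy":0,"wz":0,"fingers":0.1}
  ]
}}

```text
clock: 29.4
tcp_pos: [0.653, 0.0434, 0.1577]
ee_rot: [[0.998, -0.062, 0.009], [-0.063, -0.998, 0.01], [0.009, -0.01, -1.0]]
wrist_force: [14.2, 15.5, -5.5]
width: 0.0172
gripper_force: 43.0
```

>>> {"op": "arm_command", "data": {
  "moves": [
    {"x":0.1,"y":0.5,"z":0,"wx":0,"wy":0,"wz":0,"fingers":0.1},
    {"x":0,"y":0.5,"z":0,"wx":0,"wy":0,"wz":0,"fingers":0.1},
    {"x":0,"y":0,"z":0,"wx":0,"wy":0,"wz":0,"fingers":0.1},
    {"x":0,"y":0,"z":0,"wx":0,"wy":0,"wz":0,"fingers":0.1},
    {"x":0,"y":0,"z":0,"wx":0,"wy":0,"wz":0,"fingers":0.1},
    {"x":0,"y":0,"z":0,"wx":0,"wy":0,"wz":0,"fingers":0.1},
    {"x":0,"y":0,"z":0,"wx":0,"wy":0,"wz":0,"fingers":0.1},
    {"x":0,"y":0,"z":0,"wx":0,"wy":0,"wz":0,"fingers":0.1},
    {"x":0,"y":0,"z":0,"wx":0,"wy":0,"wz":0,"fingers":0.1},
    {"x":0,"y":0,"z":0,"wx":0,"wy":0,"wz":0,"fingers":0.1}
  ]
}}

```text
clock: 30.4
tcp_pos: [0.6524, 0.0353, 0.1577]
ee_rot: [[0.998, -0.063, 0.008], [-0.063, -0.998, 0.013], [0.007, -0.013, -1.0]]
wrist_force: [11.7, 20.7, -2.5]
width: 0.0171
gripper_force: 43.8
```

>>> {"op": "arm_command", "data": {
  "moves": [
    {"x":-0.1,"y":0.5,"z":0,"wx":0,"wy":0,"wz":0,"fingers":0.1},
    {"x":-0.1,"y":0.5,"z":0,"wx":0,"wy":0,"wz":0,"fingers":0.1},
    {"x":0,"y":0,"z":0,"wx":0,"wy":0,"wz":0,"fingers":0.1},
    {"x":0,"y":0,"z":0,"wx":0,"wy":0,"wz":0,"fingers":0.1},
    {"x":0,"y":0,"z":0,"wx":0,"wy":0,"wz":0,"fingers":0.1},
    {"x":0,"y":0,"z":0,"wx":0,"wy":0,"wz":0,"fingers":0.1},
    {"x":0,"y":0,"z":0,"wx":0,"wy":0,"wz":0,"fingers":0.1},
    {"x":0,"y":0,"z":0,"wx":0,"wy":0,"wz":0,"fingers":0.1},
    {"x":0,"y":0,"z":0,"wx":0,"wy":0,"wz":0,"fingers":0.1},
    {"x":0,"y":0,"z":0,"wx":0,"wy":0,"wz":0,"fingers":0.1}
  ]
}}

```text
clock: 31.4
tcp_pos: [0.6508, 0.0251, 0.1577]
ee_rot: [[0.998, -0.062, 0.009], [-0.062, -0.998, 0.012], [0.009, -0.013, -1.0]]
wrist_force: [13.9, 20.5, -5.1]
width: 0.0169
gripper_force: 43.6
```

>>> {"op": "arm_command", "data": {
  "moves": [
    {"x":0.2,"y":-1,"z":0,"wx":0,"wy":0,"wz":0,"fingers":0.1},
    {"x":0.1,"y":-1,"z":0,"wx":0,"wy":0,"wz":0,"fingers":0.1},
    {"x":0,"y":-1,"z":0,"wx":0,"wy":0,"wz":0,"fingers":0.1},
    {"x":-0.1,"y":-1,"z":0,"wx":0,"wy":0,"wz":0,"fingers":0.1},
    {"x":-0.2,"y":-1,"z":0,"wx":0,"wy":0,"wz":0,"fingers":0.1},
    {"x":-0.3,"y":-1,"z":0,"wx":0,"wy":0,"wz":0,"fingers":0.1},
    {"x":0,"y":0,"z":0,"wx":0,"wy":0,"wz":0,"fingers":0.1},
    {"x":0,"y":0,"z":0,"wx":0,"wy":0,"wz":0,"fingers":0.1},
    {"x":0,"y":0,"z":0,"wx":0,"wy":0,"wz":0,"fingers":0.1},
    {"x":0,"y":0,"z":0,"wx":0,"wy":0,"wz":0,"fingers":0.1}
  ]
}}

```text
clock: 32.4
tcp_pos: [0.6489, 0.0781, 0.1578]
ee_rot: [[0.998, -0.061, 0.004], [-0.061, -0.998, 0.001], [0.004, -0.001, -1.0]]
wrist_force: [7.3, 1.1, 0.8]
width: 0.0171
gripper_force: 42.6
```

>>> {"op": "arm_command", "data": {
  "moves": [
    {"x":0.2,"y":0.5,"z":0,"wx":0,"wy":0,"wz":0,"fingers":0.1},
    {"x":0.1,"y":0.5,"z":0,"wx":0,"wy":0,"wz":0,"fingers":0.1},
    {"x":0,"y":0,"z":0,"wx":0,"wy":0,"wz":0,"fingers":0.1},
    {"x":0,"y":0,"z":0,"wx":0,"wy":0,"wz":0,"fingers":0.1},
    {"x":0,"y":0,"z":0,"wx":0,"wy":0,"wz":0,"fingers":0.1},
    {"x":0,"y":0,"z":0,"wx":0,"wy":0,"wz":0,"fingers":0.1},
    {"x":0,"y":0,"z":0,"wx":0,"wy":0,"wz":0,"fingers":0.1},
    {"x":0,"y":0,"z":0,"wx":0,"wy":0,"wz":0,"fingers":0.1},
    {"x":0,"y":0,"z":0,"wx":0,"wy":0,"wz":0,"fingers":0.1},
    {"x":0,"y":0,"z":0,"wx":0,"wy":0,"wz":0,"fingers":0.1}
  ]
}}

```text
clock: 33.4
tcp_pos: [0.6509, 0.0687, 0.1578]
ee_rot: [[0.998, -0.063, 0.004], [-0.063, -0.998, 0.002], [0.003, -0.003, -1.0]]
wrist_force: [6.3, 3.0, 0.6]
width: 0.017
gripper_force: 42.7
```

>>> {"op": "arm_command", "data": {
  "moves": [
    {"x":-0.2,"y":-0.7,"z":0,"wx":0,"wy":0,"wz":0,"fingers":0.1},
    {"x":-0.2,"y":-0.7,"z":0,"wx":0,"wy":0,"wz":0,"fingers":0.1},
    {"x":-0.1,"y":-0.6,"z":0,"wx":0,"wy":0,"wz":0,"fingers":0.1},
    {"x":0,"y":0,"z":0,"wx":0,"wy":0,"wz":0,"fingers":0.1},
    {"x":0,"y":0,"z":0,"wx":0,"wy":0,"wz":0,"fingers":0.1},
    {"x":0,"y":0,"z":0,"wx":0,"wy":0,"wz":0,"fingers":0.1},
    {"x":0,"y":0,"z":0,"wx":0,"wy":0,"wz":0,"fingers":0.1},
    {"x":0,"y":0,"z":0,"wx":0,"wy":0,"wz":0,"fingers":0.1},
    {"x":0,"y":0,"z":0,"wx":0,"wy":0,"wz":0,"fingers":0.1},
    {"x":0,"y":0,"z":0,"wx":0,"wy":0,"wz":0,"fingers":0.1}
  ]
}}

```text
clock: 34.4
tcp_pos: [0.6465, 0.0866, 0.1577]
ee_rot: [[0.998, -0.061, 0.002], [-0.061, -0.998, -0.002], [0.002, 0.001, -1.0]]
wrist_force: [4.7, -2.5, 2.0]
width: 0.017
gripper_force: 42.9
```

>>> {"op": "arm_command", "data": {
  "moves": [
    {"x":0.3,"y":1,"z":0,"wx":0,"wy":0,"wz":0,"fingers":0.1},
    {"x":0.2,"y":1,"z":0,"wx":0,"wy":0,"wz":0,"fingers":0.1},
    {"x":0,"y":0,"z":0,"wx":0,"wy":0,"wz":0,"fingers":0.1},
    {"x":0,"y":0,"z":0,"wx":0,"wy":0,"wz":0,"fingers":0.1},
    {"x":0,"y":0,"z":0,"wx":0,"wy":0,"wz":0,"fingers":0.1},
    {"x":0,"y":0,"z":0,"wx":0,"wy":0,"wz":0,"fingers":0.1},
    {"x":0,"y":0,"z":0,"wx":0,"wy":0,"wz":0,"fingers":0.1},
    {"x":0,"y":0,"z":0,"wx":0,"wy":0,"wz":0,"fingers":0.1},
    {"x":0,"y":0,"z":0,"wx":0,"wy":0,"wz":0,"fingers":0.1},
    {"x":0,"y":0,"z":0,"wx":0,"wy":0,"wz":0,"fingers":0.1}
  ]
}}

```text
clock: 35.4
tcp_pos: [0.651, 0.0679, 0.1577]
ee_rot: [[0.998, -0.062, 0.004], [-0.062, -0.998, 0.001], [0.004, -0.002, -1.0]]
wrist_force: [7.2, 0.7, 0.3]
width: 0.0171
gripper_force: 42.7
```

>>> {"op": "arm_command", "data": {
  "moves": [
    {"x":0.1,"y":0.5,"z":0,"wx":0,"wy":0,"wz":0,"fingers":0.1},
    {"x":0,"y":0.5,"z":0,"wx":0,"wy":0,"wz":0,"fingers":0.1},
    {"x":0,"y":0.5,"z":0,"wx":0,"wy":0,"wz":0,"fingers":0.1},
    {"x":0,"y":0,"z":0,"wx":0,"wy":0,"wz":0,"fingers":0.1},
    {"x":0,"y":0,"z":0,"wx":0,"wy":0,"wz":0,"fingers":0.1},
    {"x":0,"y":0,"z":0,"wx":0,"wy":0,"wz":0,"fingers":0.1},
    {"x":0,"y":0,"z":0,"wx":0,"wy":0,"wz":0,"fingers":0.1},
    {"x":0,"y":0,"z":0,"wx":0,"wy":0,"wz":0,"fingers":0.1},
    {"x":0,"y":0,"z":0,"wx":0,"wy":0,"wz":0,"fingers":0.1},
    {"x":0,"y":0,"z":0,"wx":0,"wy":0,"wz":0,"fingers":0.1}
  ]
}}

```text
clock: 36.4
tcp_pos: [0.651, 0.0545, 0.1577]
ee_rot: [[0.998, -0.063, 0.004], [-0.063, -0.998, 0.004], [0.003, -0.004, -1.0]]
wrist_force: [6.6, 4.8, 0.1]
width: 0.0172
gripper_force: 42.8
```

>>> {"op": "arm_command", "data": {
  "moves": [
    {"x":0,"y":0.5,"z":0,"wx":0,"wy":0,"wz":0,"fingers":0.1},
    {"x":-0.1,"y":0.5,"z":0,"wx":0,"wy":0,"wz":0,"fingers":0.1},
    {"x":0,"y":0,"z":0,"wx":0,"wy":0,"wz":0,"fingers":0.1},
    {"x":0,"y":0,"z":0,"wx":0,"wy":0,"wz":0,"fingers":0.1},
    {"x":0,"y":0,"z":0,"wx":0,"wy":0,"wz":0,"fingers":0.1},
    {"x":0,"y":0,"z":0,"wx":0,"wy":0,"wz":0,"fingers":0.1},
    {"x":0,"y":0,"z":0,"wx":0,"wy":0,"wz":0,"fingers":0.1},
    {"x":0,"y":0,"z":0,"wx":0,"wy":0,"wz":0,"fingers":0.1},
    {"x":0,"y":0,"z":0,"wx":0,"wy":0,"wz":0,"fingers":0.1},
    {"x":0,"y":0,"z":0,"wx":0,"wy":0,"wz":0,"fingers":0.1}
  ]
}}

```text
clock: 37.4
tcp_pos: [0.6513, 0.047, 0.1577]
ee_rot: [[0.998, -0.062, 0.007], [-0.062, -0.998, 0.008], [0.007, -0.008, -1.0]]
wrist_force: [10.6, 11.9, -2.8]
width: 0.017
gripper_force: 43.0
```

>>> {"op": "arm_command", "data": {
  "moves": [
    {"x":0,"y":0.5,"z":0,"wx":0,"wy":0,"wz":0,"fingers":0.1},
    {"x":0,"y":0.5,"z":0,"wx":0,"wy":0,"wz":0,"fingers":0.1},
    {"x":0,"y":0,"z":0,"wx":0,"wy":0,"wz":0,"fingers":0.1},
    {"x":0,"y":0,"z":0,"wx":0,"wy":0,"wz":0,"fingers":0.1},
    {"x":0,"y":0,"z":0,"wx":0,"wy":0,"wz":0,"fingers":0.1},
    {"x":0,"y":0,"z":0,"wx":0,"wy":0,"wz":0,"fingers":0.1},
    {"x":0,"y":0,"z":0,"wx":0,"wy":0,"wz":0,"fingers":0.1},
    {"x":0,"y":0,"z":0,"wx":0,"wy":0,"wz":0,"fingers":0.1},
    {"x":0,"y":0,"z":0,"wx":0,"wy":0,"wz":0,"fingers":0.1},
    {"x":0,"y":0,"z":0,"wx":0,"wy":0,"wz":0,"fingers":0.1}
  ]
}}

```text
clock: 38.4
tcp_pos: [0.651, 0.0397, 0.1577]
ee_rot: [[0.998, -0.063, 0.008], [-0.063, -0.998, 0.012], [0.007, -0.013, -1.0]]
wrist_force: [11.9, 19.5, -2.2]
width: 0.0168
gripper_force: 43.7
```

```bash
python3 - <<'E'
from h import *
from bench import *
import cv2
s=get_state();c=camera("scene");w=camera("wrist")
print(s["tcp_pos"],s["wrist_force"],s["wrist_torque"])
a=c["image"][190:340,250:410,::-1];a=cv2.resize(a,(400,375),interpolation=cv2.INTER_CUBIC)
b=w["image"][:,:400,::-1];b=cv2.resize(b,(400,400))
o=np.zeros((400,800,3),np.uint8);o[:375,:400]=a;o[:,400:]=b
cv2.imwrite("pics/f.png",o)
E
```

```text
[0.65101483 0.03968942 0.15769095] [11.89382441 19.53315045 -2.23884792] [ 2.42829494 -1.71327731 -0.39376488]
```

View pics/f.png

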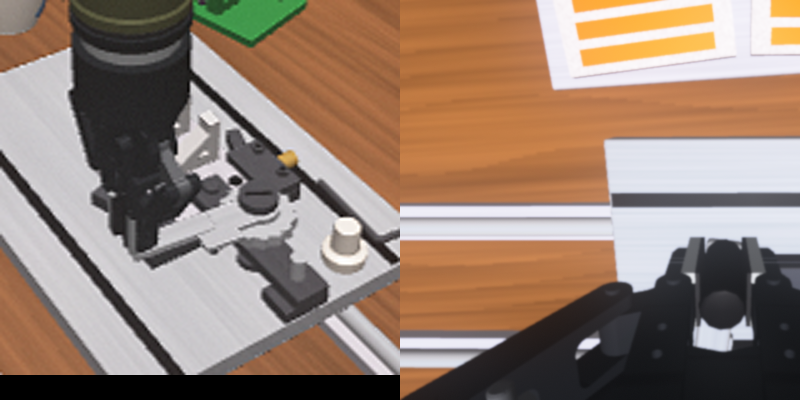

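The grip is still between the pads. The arm end in the scene crop is at about (140,255). I'll compare that with the projections for different lever angles.

```bash
python3 - <<'E'
from h import *
S=np.array([.5524,.0577])
for q in(.19,.3,.4,.45,.5,.55,.6):
    a=np.radians(16.55)-q;e=np.array([np.cos(a),np.sin(a)])
    P=np.r_[S+.1*e,.122];E=np.r_[S+.11*e,.122]
    f=lambda X:((proj(d["scene"],X)-[250,190])*2.5).round(0)
    g=lambda X:((proj(d["scene"],X)-[210,190])*3.7).round(0)
    print(q,P.round(4),"post",f(P),"end",f(E),"old crop end",g(E))
E
```

```text
0.19 [0.6519 0.0676 0.122 ] post [153. 273.] end [142. 281.] old crop end [358. 415.]
0.3 [0.6524 0.0566 0.122 ] post [143. 264.] end [131. 270.] old crop end [342. 400.]
0.4 [0.6518 0.0466 0.122 ] post [135. 255.] end [123. 261.] old crop end [329. 386.]
0.45 [0.6511 0.0417 0.122 ] post [132. 251.] end [119. 256.] old crop end [324. 378.]
0.5 [0.6502 0.0367 0.122 ] post [129. 246.] end [116. 250.] old crop end [319. 371.]
0.55 [0.649  0.0319 0.122 ] post [126. 242.] end [113. 245.] old crop end [315. 363.]
0.6 [0.6476 0.0271 0.122 ] post [124. 237.] end [111. 240.] old crop end [312. 355.]
```

```bash
cat >> h.py <<'E'
import cv2
def shift(A,B,x,y,w,h):
    g=lambda I:cv2.cvtColor(np.ascontiguousarray(I),cv2.COLOR_RGB2GRAY).astype(np.float32)
    t=cv2.resize(g(A)[y:y+h,x:x+w],None,fx=8,fy=8,interpolation=cv2.INTER_CUBIC)
    m=8;s=cv2.resize(g(B)[y-m:y+h+m,x-m:x+w+m],None,fx=8,fy=8,interpolation=cv2.INTER_CUBIC)
    r=cv2.matchTemplate(s,t,cv2.TM_CCOEFF_NORMED);_,v,_,l=cv2.minMaxLoc(r)
    return round(l[0]/8-m,2),round(l[1]/8-m,2),round(v,2)
E
python3 - <<'E'
from h import *
from bench import *
c=camera("scene");pickle.dump(c,open("s38.pkl","wb"));A=d["scene"]["image"];B=c["image"]
print("strap tail stud",shift(A,B,360,286,20,20),"strap tail",shift(A,B,352,286,32,24))
print("stopper (fixed)",shift(A,B,376,272,24,26),"knob",shift(A,B,344,260,22,18))
p=np.array([.555,.09,.1]);print("px for 10mm sink",proj(d["scene"],p-[0,0,.01])-proj(d["scene"],p))
E
```

```text
strap tail stud (-1.25, 1.0, 0.92) strap tail (-0.5, 0.88, 0.89)
stopper (fixed) (0.0, 0.0, 0.99) knob (0.12, 0.0, 0.87)
px for 10mm sink [-0.35746959  3.83667222]
```

>>> {"op": "arm_command", "data": {
  "moves": [
    {"x":0,"y":0.5,"z":0,"wx":0,"wy":0,"wz":0,"fingers":0.1},
    {"x":-0.1,"y":0.5,"z":0,"wx":0,"wy":0,"wz":0,"fingers":0.1},
    {"x":0,"y":0,"z":0,"wx":0,"wy":0,"wz":0,"fingers":0.1},
    {"x":0,"y":0,"z":0,"wx":0,"wy":0,"wz":0,"fingers":0.1},
    {"x":0,"y":0,"z":0,"wx":0,"wy":0,"wz":0,"fingers":0.1},
    {"x":0,"y":0,"z":0,"wx":0,"wy":0,"wz":0,"fingers":0.1},
    {"x":0,"y":0,"z":0,"wx":0,"wy":0,"wz":0,"fingers":0.1},
    {"x":0,"y":0,"z":0,"wx":0,"wy":0,"wz":0,"fingers":0.1},
    {"x":0,"y":0,"z":0,"wx":0,"wy":0,"wz":0,"fingers":0.1},
    {"x":0,"y":0,"z":0,"wx":0,"wy":0,"wz":0,"fingers":0.1}
  ]
}}

```text
clock: 39.55
tcp_pos: [0.6499, 0.0302, 0.1577]
ee_rot: [[0.998, -0.063, 0.009], [-0.063, -0.998, 0.013], [0.008, -0.013, -1.0]]
wrist_force: [13.8, 20.5, -4.2]
width: 0.0168
gripper_force: 43.8
```

```bash
python3 - <<'E'
from h import *
from bench import *
c=camera("scene");A=pickle.load(open("s38.pkl","rb"))["image"];B=c["image"];pickle.dump(c,open("s39.pkl","wb"))
print("lever arm end",shift(A,B,300,282,18,14),"arm mid",shift(A,B,318,272,18,14),"strap",shift(A,B,360,286,20,20))
E
```

```text
lever arm end (-2.75, -3.25, 0.95) arm mid (-3.38, -2.88, 0.82) strap (0.0, 0.0, 1.0)
```

>>> {"op": "arm_command", "data": {
  "moves": [
    {"x":-0.1,"y":0.5,"z":0,"wx":0,"wy":0,"wz":0,"fingers":0.1},
    {"x":-0.1,"y":0.5,"z":0,"wx":0,"wy":0,"wz":0,"fingers":0.1},
    {"x":0,"y":0,"z":0,"wx":0,"wy":0,"wz":0,"fingers":0.1},
    {"x":0,"y":0,"z":0,"wx":0,"wy":0,"wz":0,"fingers":0.1},
    {"x":0,"y":0,"z":0,"wx":0,"wy":0,"wz":0,"fingers":0.1},
    {"x":0,"y":0,"z":0,"wx":0,"wy":0,"wz":0,"fingers":0.1},
    {"x":0,"y":0,"z":0,"wx":0,"wy":0,"wz":0,"fingers":0.1},
    {"x":0,"y":0,"z":0,"wx":0,"wy":0,"wz":0,"fingers":0.1},
    {"x":0,"y":0,"z":0,"wx":0,"wy":0,"wz":0,"fingers":0.1},
    {"x":0,"y":0,"z":0,"wx":0,"wy":0,"wz":0,"fingers":0.1}
  ]
}}

```text
clock: 40.6
tcp_pos: [0.6489, 0.0249, 0.1577]
ee_rot: [[0.998, -0.062, 0.012], [-0.063, -0.998, 0.02], [0.011, -0.021, -1.0]]
wrist_force: [18.8, 33.6, -6.5]
width: 0.0169
gripper_force: 46.6
```

```bash
python3 - <<'E'
from h import *
from bench import *
c=camera("scene");A=pickle.load(open("s39.pkl","rb"))["image"];B=c["image"];pickle.dump(c,open("s40.pkl","wb"))
print("lever arm end",shift(A,B,298,279,18,14),"strap",shift(A,B,360,286,20,20),"strap tip",shift(A,B,326,258,16,14))
E
```

```text
lever arm end (-1.25, -1.88, 0.98) strap (0.0, 0.0, 1.0) strap tip (-0.12, -0.12, 0.89)
```

>>> {"op": "arm_command", "data": {
  "moves": [
    {"x":0.3,"y":-1.4,"z":0,"wx":0,"wy":0,"wz":0,"fingers":0.1},
    {"x":0.1,"y":-1,"z":0,"wx":0,"wy":0,"wz":0,"fingers":0.1},
    {"x":0.1,"y":-1,"z":0,"wx":0,"wy":0,"wz":0,"fingers":0.1},
    {"x":0,"y":-1,"z":0,"wx":0,"wy":0,"wz":0,"fingers":0.1},
    {"x":-0.2,"y":-1,"z":0,"wx":0,"wy":0,"wz":0,"fingers":0.1},
    {"x":-0.2,"y":-1,"z":0,"wx":0,"wy":0,"wz":0,"fingers":0.1},
    {"x":-0.3,"y":-0.9,"z":0,"wx":0,"wy":0,"wz":0,"fingers":0.1},
    {"x":0,"y":0,"z":0,"wx":0,"wy":0,"wz":0,"fingers":0.1},
    {"x":0,"y":0,"z":0,"wx":0,"wy":0,"wz":0,"fingers":0.1},
    {"x":0,"y":0,"z":0,"wx":0,"wy":0,"wz":0,"fingers":0.1}
  ]
}}

```text
clock: 41.65
tcp_pos: [0.6457, 0.0857, 0.1576]
ee_rot: [[0.998, -0.062, 0.001], [-0.062, -0.998, 0.0], [0.001, -0.0, -1.0]]
wrist_force: [4.8, 0.7, 3.5]
width: 0.0172
gripper_force: 43.1
```

```bash
python3 - <<'E'
from h import *
from bench import *
c=camera("scene");B=c["image"];pickle.dump(c,open("s42.pkl","wb"))
for n in("s40","s38"):
  A=pickle.load(open(n+".pkl","rb"))["image"];print("strap",shift(A,B,360,286,20,20),"lower tail",shift(A,B,352,300,26,14))
E
```

```text
strap (0.0, 0.0, 1.0) lower tail (0.0, 0.0, 1.0)
strap (0.0, 0.0, 1.0) lower tail (0.0, 0.0, 1.0)
```

```bash
python3 - <<'E'
from h import *
A=d["scene"]["image"];B=pickle.load(open("s42.pkl","rb"))["image"]
for b in [(362,288,14,14),(364,290,10,10),(364,296,20,14),(372,300,12,10),(356,306,24,12),(340,288,16,14),(346,294,12,10)]: print(b,shift(A,B,*b))
a=np.vstack([np.hstack([I[280:325,335:390] for I in(A,B)])])
g=a.mean(2).astype(int)
print("column through stud, before/after");
for x in(366,369,372):print(A[282:322,x].mean(1).astype(int).tolist(),"\n",B[282:322,x].mean(1).astype(int).tolist())
E
```

```text
(362, 288, 14, 14) (-0.88, 0.75, 0.89)
(364, 290, 10, 10) (-0.25, 0.12, 0.93)
(364, 296, 20, 14) (-0.38, 1.75, 0.92)
(372, 300, 12, 10) (-0.38, 1.5, 0.92)
(356, 306, 24, 12) (0.0, 0.0, 0.93)
(340, 288, 16, 14) (3.5, 1.75, 0.76)
(346, 294, 12, 10) (-2.0, 0.0, 0.9)
column through stud, before/after
[99, 128, 194, 191, 120, 81, 80, 77, 76, 121, 177, 136, 85, 85, 90, 90, 92, 84, 83, 82, 82, 84, 79, 62, 47, 46, 49, 65, 87, 82, 81, 84, 88, 52, 47, 48, 110, 121, 109, 107] 
 [123, 124, 121, 199, 211, 213, 192, 105, 76, 126, 189, 145, 89, 94, 97, 96, 100, 102, 104, 98, 87, 88, 88, 89, 89, 81, 58, 50, 50, 54, 74, 92, 95, 58, 51, 50, 117, 132, 117, 114]
[197, 197, 196, 193, 196, 201, 187, 116, 131, 194, 194, 194, 198, 129, 108, 109, 108, 113, 87, 80, 84, 85, 81, 84, 82, 79, 55, 52, 49, 55, 87, 61, 49, 47, 43, 153, 107, 105, 103, 106] 
 [209, 207, 208, 205, 206, 209, 208, 210, 206, 202, 203, 205, 210, 142, 115, 116, 118, 119, 117, 119, 105, 87, 86, 88, 91, 88, 91, 89, 77, 58, 54, 55, 53, 52, 45, 166, 118, 111, 113, 114]
[191, 193, 195, 198, 195, 195, 194, 194, 196, 195, 195, 174, 142, 86, 84, 86, 86, 81, 85, 85, 81, 79, 80, 85, 80, 50, 51, 48, 52, 76, 51, 48, 47, 101, 116, 109, 108, 105, 105, 102] 
 [204, 205, 206, 208, 207, 207, 208, 206, 211, 210, 205, 206, 187, 112, 88, 90, 86, 93, 91, 89, 85, 91, 88, 87, 85, 87, 90, 64, 56, 57, 53, 52, 48, 109, 126, 116, 114, 113, 114, 113]
```

The strap has sunk about 2.5 px (6–7 mm, 4–5 teeth). It did not move over stroke 6, when the lever was hard at 20–34 N, so the clamp is tight. I let go and lift away.

>>> {"op": "arm_command", "data": {
  "moves": [
    {"x":0,"y":0,"z":0,"wx":0,"wy":0,"wz":0,"fingers":0.5},
    {"x":0,"y":0,"z":0,"wx":0,"wy":0,"wz":0,"fingers":0.5},
    {"x":0,"y":0,"z":0,"wx":0,"wy":0,"wz":0,"fingers":0.5},
    {"x":0,"y":0,"z":0,"wx":0,"wy":0,"wz":0,"fingers":0.5},
    {"x":0,"y":0,"z":-1,"wx":0,"wy":0,"wz":0,"fingers":0.5},
    {"x":0,"y":0,"z":-2,"wx":0,"wy":0,"wz":0,"fingers":0.5},
    {"x":0,"y":0,"z":-3,"wx":0,"wy":0,"wz":0,"fingers":0.5},
    {"x":0,"y":0,"z":-3,"wx":0,"wy":0,"wz":0,"fingers":0.5},
    {"x":0,"y":0,"z":-2,"wx":0,"wy":0,"wz":0,"fingers":0.5},
    {"x":0,"y":0,"z":0,"wx":0,"wy":0,"wz":0,"fingers":0.5}
  ]
}}

```text
clock: 42.7
tcp_pos: [0.6472, 0.0861, 0.2721]
ee_rot: [[0.998, -0.062, 0.008], [-0.062, -0.998, 0.001], [0.008, -0.001, -1.0]]
wrist_force: [-0.5, -1.4, -0.1]
width: 0.0426
gripper_force: 0.0
```

```bash
python3 - <<'E'
from h import *
from bench import *
s=get_state();c=camera("scene");t=camera("top");B=c["image"];A=d["scene"]["image"]
print(s["clock"],s["tcp_pos"],s["width"],s["wrist_force"])
print("strap vs s42",shift(pickle.load(open("s42.pkl","rb"))["image"],B,364,296,20,14))
for n,b in dict(stopper=(376,272,24,26),bottle=(236,126,34,80),bottle2=(236,108,20,20),pad=(270,160,28,26),cup=(192,166,34,28),spare=(160,194,56,34),hexk=(395,270,20,14)).items(): print(n,shift(A,B,*b))
# nest position: top-view saddle patch shift relative to start, and expected
p0=np.array([.5438,-.1475,.117]);p1=np.array([.5463,-.0479,.117])
print("expected nest px shift",proj(t,p1)-proj(t,p0))
E
```

```text
42.7 [0.64723181 0.08608164 0.27212244] 0.04255345451116487 [-0.46124631 -1.37593458 -0.06228054]
strap vs s42 (0.0, 0.0, 1.0)
stopper (0.0, 0.0, 0.99)
bottle (0.0, 0.0, 1.0)
bottle2 (0.0, 0.0, 0.99)
pad (-0.25, 0.0, 0.63)
cup (0.0, 0.0, 1.0)
spare (0.0, 0.0, 1.0)
hexk (0.0, 0.0, 1.0)
expected nest px shift [-33.70828825  -0.73844979]
```

```bash
python3 -c "
from bench import *
print(close_job())"
```

```text
the job is handed in; nothing more can be done
None
```

The nest is home against the end stop within about 1 mm, the clamp is tight after five effective strokes, the lever is released, and the job was handed in at about 43 s; in the final camera check all bystanders were unmoved, except the spare pad, whose match was too weak to confirm.

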